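# Mount the vial carrier disc on the tilted tube rotator

## Robot

A 7-joint arm with a two-finger parallel gripper is mounted at the origin on a cart in front of the work surface, level with it; the furniture and walls round the work are solid. World frame = base frame: x ahead of the robot, y to its left, z up, the work surface at z = 0. Lengths are in m, angles in rad, forces in N, time in s.
With the tool pointing down it reaches from about 0.4 to 0.85 m from the base axis. Payload 10.4 kg.
Tool frame: the origin (TCP) lies midway between the tips of the shut fingers; the grasp point (between the pads) lies 19 mm behind it; z points along the fingers, y is the direction in which the jaws open and shut (so a half turn about z gives the same grasp; the last joint's range is limited). The gripper opens to 85 mm and grips with 20 to 120 N. Pads are 22 mm wide; open, the fingers measure 114 mm over their backs; the gripper's body (76 mm by 85 mm) begins 54 mm behind the grasp point. The pads swing forward as they close: fully open they stand 13 mm farther back than shut.
Start: joints at [1.267, 0.332, -0.065, 1.46, 0.022, 1.35, -0.088], TCP at [0.173, -0.601, 0.193] pointing down, gripper open.
Joint ranges: [-2.6, 2.6], [-0.5, 2.12], [-1.47, 1.34], [0.16, 2.42], [-1.27, 4.41], [0.06, 2.06], [-2.6, 2.6]. Speed limits (rad/s): [2.22, 2.22, 2.79, 2.79, 3.14, 3.14, 3.14].

## Interface

Orientations are given as a unit quaternion [x, y, z, w].
In Python, from workcell import get_obs, camera, calibration, hand_in gives the robot as it stands.
- The arm moves only by the shell command python3 -m handwheel 'ROWS' [FORCE]. ROWS is JSON, a list of rows, each an object with "jaw": the finger opening in mm, from 0 to 85.4; "delta_pos": the shift along the tool's x, y, z scaled (see below), a list of three; "turn": the turn about the tool's z scaled (see below). In form: [{"jaw": jaw, "delta_pos": [tx, ty, tz], "turn": turn}, ...]. A call has 1 to 10 rows; each row is the pose to reach, as a shift and turn from the pose commanded when the call began, along the tool's axes at that moment, turning the shorter way round; what a row does not reach only later rows make up. The controller multiplies each number of a shift by 1 m and each number of a turn by pi rad. A row lasts 1/12 s, in which the tool goes at most 41.7 mm and 7.16 degrees, less where a joint would pass 70% of its speed; a pose out of reach is approached as far as the arm can. A call with a number of a shift or a turn outside -1 to 1 is refused whole. A call with a gripper value outside its range is refused whole. The fingers move at their own pace and stop on an object; FORCE is the grip in N (left out, the last holds). Time passes only in rows, so rows that repeat a pose let the fingers close. It gives the time, the measured TCP pose, the force and the opening at its end, in the units of the state.
- get_obs(): the state, without advancing time (a new reading comes with each control period).
- camera(name): name is "side" or "top" or "wrist"; returns the picture (420x560x3 uint8, red, green, blue); there is no depth.
- calibration(name): a dict with "mtx" (3x3 intrinsics, pixels), "rvec" (rotation vector, rad) and "tvec" (3), from world to camera coordinates, as OpenCV has them. Camera axes: x right, y down, z forward; pixel columns grow to the right and rows downward; lengths in m; the calibration is good to about 2 mm. A picture is of the moment at which its call begins: read the wrist's pose just before it. calibration takes no time and is no camera call; for the wrist camera it gives the pose at the moment of the call.
- hand_in(): hands the job in, once; it reports no verdict.
The state is a dict: "clock": time; "joint_pos": joint angles; "joint_velocities": joint speeds; "tau": joint torques, N m; "position": TCP position; "ee_rot": TCP orientation; "ft_force": force on the tool from outside, world axes, zero at the start; "torque": the same for the moment, N m; "grip_width": opening from 0.0 (shut) to 1.0 (fully open).
Only numpy, scipy, OpenCV 4.12 (cv2) and the standard library are available. Lean on these libraries where they do the work, as an engineer would, in place of code of your own. Each camera call takes 0.05 s, during which the arm holds its last target.

## Task

Mount the notched vial carrier disc on the tube rotator: slide its boss over the tilted drive hub's central pilot, turn the disc until its three holes drop over the hub's studs and it sits flush on the hub face, and only then turn the clamp knob clockwise a quarter turn, to its stop, to lock it. Let go of it, and leave the glassware and the tip tub around it where they stand.

Things in the scene. Friction and masses are not known exactly. Their poses are not given: they have to be found in the camera images.
- drive_head: Tube rotator's fixed drive head, a grey finned cylinder in the white yoke of a white base (190 x 150 mm). Origin: centre of the hub's round face (108 mm across, 135 mm above the bench). z points out of the face along the drive axis, 30 degrees from vertical, leaning to the rotator's front; y is level; x runs up the slope of the face. It does not turn with the hub.
- pilot_tip (a point): Top of the hub's pilot: a 16 mm round-nosed steel pin on the drive axis, 44 mm tall from the face. Round it rise three round-nosed studs, 10 mm thick and 17 mm tall, 120 degrees apart on a 42 mm radius. The hub with its studs has stopped at any angle about the axis, not reported here but seen in the pictures; its gear holds it there. Axes as the drive head's.
- carrier_base (a point): Centre of the underside of the carrier, a white disc 160 mm across, 10 mm thick, about 0.45 kg, nine notches in its rim. z points to its knob side. Its boss, 40 mm across, tops at 46 mm above the underside; the 17.8 mm bore is open below, 46 mm deep. Three 13 mm holes lie 120 degrees apart on a 42 mm radius, one towards this point's x. Starts flat on the bench, knob up, at any yaw.
- carrier_top (a point): Point on the carrier's axis at the top of its boss, 46 mm above the underside, under the knob. On the pilot with holes and studs out of line, the disc rests with its underside 17 mm off the hub face and can be turned by the knob; within about 2 degrees of line it slides down to the face by its own weight if the knob is held loosely (jaws a few mm wider than the bar).
- knob_grip (a point): Centre of the carrier's clamp knob: a black bar 64 mm long (x), 14 mm wide (y), 28 mm tall (z) on a thin neck above the boss; this point is 70 mm above the disc's underside, the bar's lower face 10 mm above the boss. Gripped across its width it carries the whole disc.
- clamp_knob (a joint): turn of the clamp knob on the disc, rad: 0 = open, at its stop, as it starts; 1.57 = locked, at the other stop, after a quarter turn clockwise seen from above the disc. It turns stiffly (0.15 N m). Turned anticlockwise from open it is against its stop and turns the whole disc.
- flask: small stoppered glass flask, 55 mm across, 71 mm tall; origin at the centre of its underside. Leave alone.
- watch_dish: low glass dish, 74 mm across, 12 mm tall; origin under its centre. Leave alone.
- beaker: glass beaker, 82 mm across, 97 mm tall; origin under its centre. Leave alone.
- tip_tub: open clear tub of pipette tips, 98 x 114 x 86 mm; origin under its centre. Leave alone.

How it is judged:
On the way, in this order (a step that is already met when the one before it is completed fails the run):
1. the disc is down over the studs, flush on the hub face, with its clamp knob still open (z of carrier_base in the frame of drive_head below 0.003 m and distance between carrier_base and drive_head below 0.006 m and angle between the z axis of carrier_base and the z axis of drive_head, either way round below 0.05 rad and value of joint clamp_knob below 0.6 rad), for 0.2 s.
2. the clamp knob is turned to its locked stop with the disc flush (value of joint clamp_knob above 1.4 rad and distance between carrier_base and drive_head below 0.006 m), for 0.1 s.
At the end, for the whole second after the job is handed in: The disc's underside is flush on the hub face (within 3 mm along the axis, 6 mm in all, parallel within 0.05 rad), which it can reach only with its holes over the studs, and the clamp knob stands at its locked stop (more than 1.4 of 1.57 rad); nothing is held (all of step 2 and z of carrier_base in the frame of drive_head below 0.003 m and angle between the z axis of carrier_base and the z axis of drive_head, either way round below 0.05 rad); the robot touches nothing.
It fails at once if the flask, watch dish, beaker or tip tub is pushed more than 30 mm or tipped (distance of any of flask, watch_dish, beaker, tip_tub from where it was at the start of the episode above 0.03 m or angle between any of flask, beaker, tip_tub's own z axis and vertical above 0.5 rad).
It also fails if it takes over 67 s, if anything falls off the work surface, if the arm or the gripper's body presses on something with over 40 N, if the wrist force passes 120 N, or if a joint passes its speed limit or range.

## Working session

There is one attempt and no reset: what is moved stays moved. The work goes in short steps, Python scripts to look and compute and a shell command to move; the robot and the scene stay as the last step left them, time stands still between calls to the robot, and variables do not carry over. Pictures are saved under pics/ and viewed, and the job is handed in when it is done.

```bash
ls; mkdir -p pics; python3 - <<'E'
from workcell import get_obs, camera, calibration
import cv2
o=get_obs(); print(o)
for n in ["side","top","wrist"]:
    c=calibration(n); print(n,c)
    cv2.imwrite(f"pics/{n}0.png",cv2.cvtColor(camera(n),cv2.COLOR_RGB2BGR))
E
```

```text
pics
{'clock': 0.0, 'joint_pos': array([ 1.2674197 ,  0.33284947, -0.06469771,  1.46094458,  0.02158421,
        1.34991054, -0.08851556]), 'joint_velocities': array([-0.00066985,  0.00182727,  0.00049574,  0.00095517, -0.00078074,
       -0.00063335,  0.00071647]), 'tau': array([-9.55928772e-04, -6.25441360e+01,  4.86465264e-02, -3.91593218e+01,
        1.62767567e-02,  9.98325530e-03,  3.17858883e-05]), 'position': array([ 0.17306426, -0.60010825,  0.1921284 ]), 'ee_rot': array([ 9.90161497e-01,  1.39927511e-01, -1.25027916e-04, -6.97453586e-04]), 'ft_force': array([-1.0300327 , -0.55813813, -0.08261585]), 'torque': array([-0.02262621,  0.00920918,  0.02084568]), 'grip_width': 1.0002727587141984}
side {'mtx': array([[475.24732945,   0.        , 276.75707049],
       [  0.        , 475.24732945, 207.67506357],
       [  0.        ,   0.        ,   1.        ]]), 'rvec': array([ 2.15108154, -0.06574644,  0.00778671]), 'tvec': array([-0.47232451,  0.13271183,  1.53326831])}
top {'mtx': array([[539.85324572,   0.        , 281.4711094 ],
       [  0.        , 539.85324572, 211.67974037],
       [  0.        ,   0.        ,   1.        ]]), 'rvec': array([ 2.14144657, -2.13783878,  0.17437636]), 'tvec': array([0.02124938, 0.48421135, 1.61851072])}
wrist {'mtx': array([[355.00001576,   0.        , 275.29758895],
       [  0.        , 355.00001576, 208.32161912],
       [  0.        ,   0.        ,   1.        ]]), 'rvec': array([-2.31799219,  1.74500806,  0.25464842]), 'tvec': array([-0.62461967, -0.03730618,  0.37963015])}
```

View pics/side0.png

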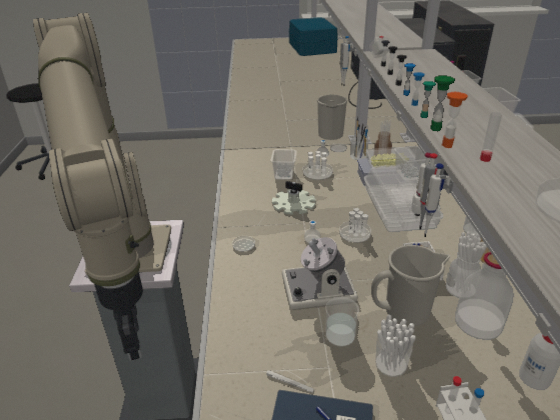

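View pics/top0.png

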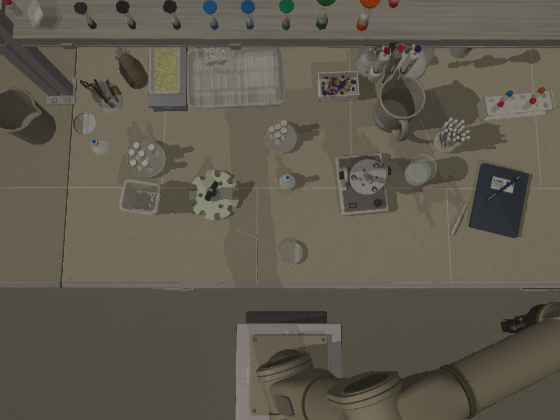

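View pics/wrist0.png

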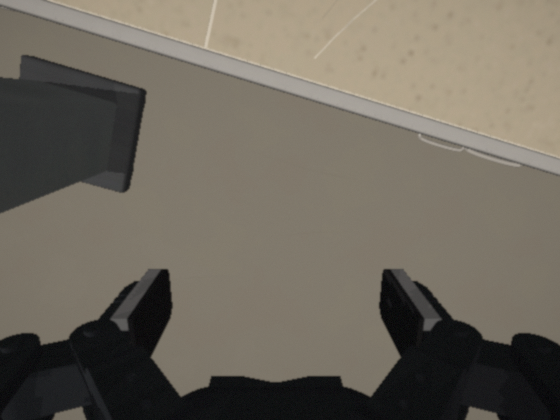

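```bash
python3 - <<'E'
import cv2,numpy as np
s=cv2.imread("pics/side0.png");t=cv2.imread("pics/top0.png")
cv2.imwrite("pics/s1.png",cv2.resize(s[205:320,250:400],None,fx=5,fy=5,interpolation=cv2.INTER_CUBIC))
cv2.imwrite("pics/t1.png",cv2.resize(t[140:230,320:440],None,fx=6,fy=6,interpolation=cv2.INTER_CUBIC))
cv2.imwrite("pics/t2.png",cv2.resize(t[150:240,110:310],None,fx=4,fy=4,interpolation=cv2.INTER_CUBIC))
cv2.imwrite("pics/s2.png",cv2.resize(s[140:255,220:380],None,fx=5,fy=5,interpolation=cv2.INTER_CUBIC))
E
```

```text
(no output)
```

View pics/s1.png

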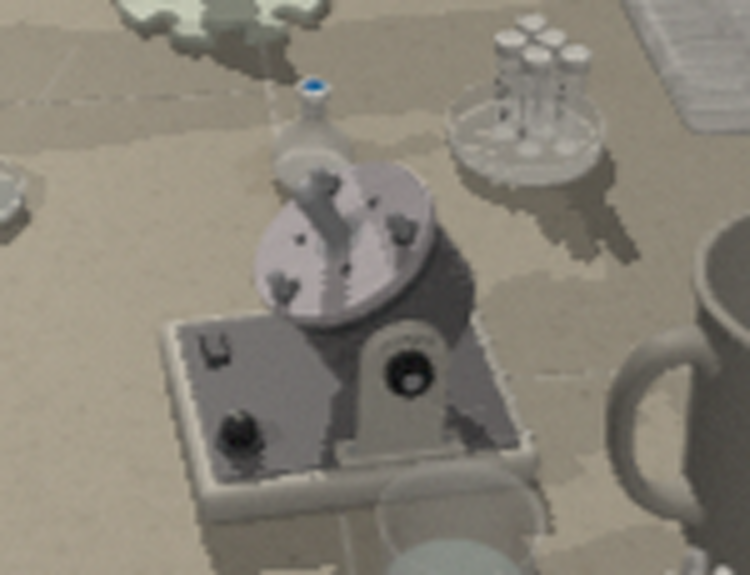

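View pics/t1.png

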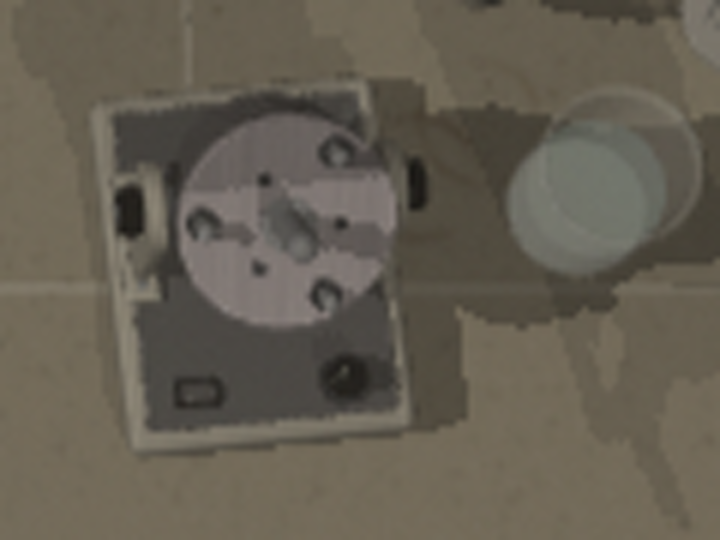

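View pics/t2.png

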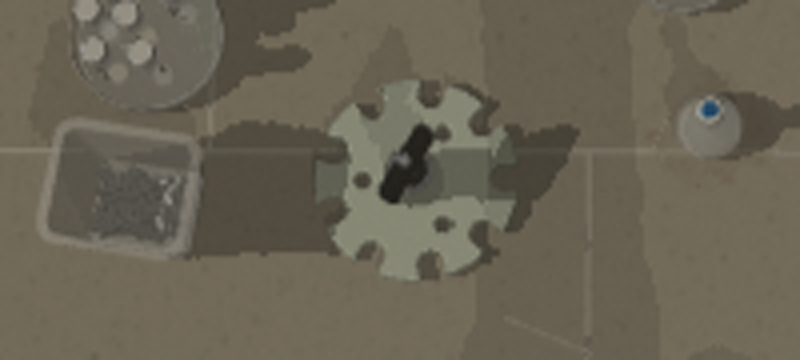

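View pics/s2.png

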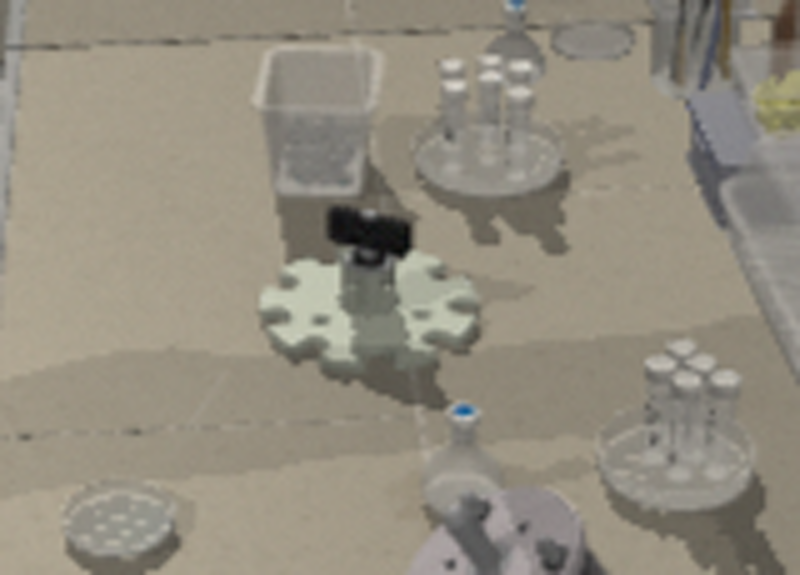

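```bash
cat > h.py <<'E'
import cv2,numpy as np
from workcell import get_obs,camera,calibration
from scipy.spatial.transform import Rotation as R
def cal(n,c=None):
    c=c or calibration(n); return c["mtx"],cv2.Rodrigues(np.array(c["rvec"]))[0],np.array(c["tvec"]).reshape(3)
def ray(c,uv):
    K,Rm,t=c; d=Rm.T@np.linalg.solve(K,[uv[0],uv[1],1.]); return -Rm.T@t,d/np.linalg.norm(d)
def onz(c,uv,z):
    o,d=ray(c,uv); return o+d*(z-o[2])/d[2]
def tri(obs):
    A=np.zeros((3,3));b=np.zeros(3);L=[]
    for c,uv in obs:
        o,d=ray(c,uv);P=np.eye(3)-np.outer(d,d);A+=P;b+=P@o;L.append((o,d))
    p=np.linalg.solve(A,b); return p,[np.linalg.norm((np.eye(3)-np.outer(d,d))@(p-o)) for o,d in L]
def proj(c,p):
    K,Rm,t=c; q=K@(Rm@np.array(p)+t); return q[:2]/q[2]
def snap(n,name):
    im=cv2.cvtColor(camera(n),cv2.COLOR_RGB2BGR); cv2.imwrite(f"pics/{name}.png",im); return im
E
python3 - <<'E'
from h import *
T,S=cal("top"),cal("side")
t=lambda u,v,f,a,b:(u/f+a-.5+.5/f,v/f+b-.5+.5/f)
pts={"pilot":((300,245),(325,175)),"studA":((338,150),(403,222)),"studC":((325,292),(285,280))}
for k,(a,b) in pts.items():
    print(k,*tri([(T,t(*a,6,320,140)),(S,t(*b,5,250,205))]))
print("knob",*tri([(T,t(405,163,4,110,150)),(S,t(369,231,5,220,140))]))
# knob mask in top
im=cv2.imread("pics/top0.png"); g=im.max(2)
m=np.zeros_like(g);m[165:220,190:240]=(g[165:220,190:240]<45)
n,l,st,ce=cv2.connectedComponentsWithStats(m); i=1+st[1:,4].argmax(); print(st[i],ce[i])
p=np.argwhere(l==i)[:,::-1].astype(np.float32); r=cv2.minAreaRect(p); print(r)
b=cv2.boxPoints(r); print([onz(T,q,0.084).round(4) for q in b], onz(T,ce[i],.084))
hsv=cv2.cvtColor(im,cv2.COLOR_BGR2HSV); print(hsv[178,200],hsv[210,215])
# yoke bosses base corners z guess 30mm
for q in [(97,105),(365,80),(408,425),(138,448)]: print(onz(T,t(*q,6,320,140),0.035).round(4))
for nme,q,z in [("flask",(287.5,177.5),.071),("beaker",(423,168),.097),("tub",(140,196),.086),("dish",(291,251),.01)]: print(nme,onz(T,q,z).round(3))
E
```

```text
pilot [ 0.55942592 -0.22785174  0.17507398] [np.float64(0.006576775412048249), np.float64(0.006576775412047955)]
studA [ 0.60397324 -0.24988432  0.15961616] [np.float64(0.001081834872647963), np.float64(0.0010818348726481068)]
studC [ 0.54201761 -0.24835758  0.12259598] [np.float64(0.0011639572818565164), np.float64(0.0011639572818568124)]
knob [0.54530044 0.23628917 0.06896134] [np.float64(0.0009907795784307063), np.float64(0.0009907795784305927)]
[205 182  13  19 103] [211.63106796 191.23300971]
((212.25845336914062, 191.28651428222656), (7.525985240936279, 19.71596336364746), 32.0053825378418)
[array([0.519 , 0.2548, 0.084 ]), array([0.5703, 0.2246, 0.084 ]), array([0.558 , 0.2052, 0.084 ]), array([0.5069, 0.2354, 0.084 ])] [0.53864046 0.23193266 0.084     ]
[26 45 91] [ 33  37 137]
[ 0.6581 -0.1475  0.035 ]
[ 0.6719 -0.2877  0.035 ]
[ 0.4893 -0.3047  0.035 ]
[ 0.4771 -0.1659  0.035 ]
flask [0.584 0.004 0.071]
beaker [ 0.608 -0.402  0.097]
tub [0.523 0.446 0.086]
dish [ 0.366 -0.008  0.01 ]
```

```bash
cat >> h.py <<'E'
def go(p,head=None,o=None):
    o=o or get_obs(); Rm=R.from_quat(o["ee_rot"]).as_matrix(); d=Rm.T@(np.array(p)-o["position"])
    h=np.degrees(np.arctan2(Rm[1,0],Rm[0,0])); t=None if head is None else -(((head-h)+180)%360-180)/180
    print("clock %.2f pos %s head %.2f w %.3f F %s"%(o["clock"],o["position"].round(4),h,o["grip_width"],o["ft_force"].round(1))); print("delta",d.round(4),"dist %.3f"%np.linalg.norm(d),"turn",t)
E
python3 - <<'E'
from h import *
o=get_obs();K,Rc,t=cal("wrist");C=-Rc.T@t;Rt=R.from_quat(o["ee_rot"]).as_matrix()
print("cam in tool",Rt.T@(C-o["position"]),"cam axes in tool\n",(Rt.T@Rc.T).round(3))
go([0.42,-0.32,0.42],16)
E
```

```text
cam in tool [ 0.07155266  0.00033374 -0.18156403] cam axes in tool
 [[-0.001 -0.959 -0.284]
 [ 1.    -0.001 -0.   ]
 [ 0.    -0.284  0.959]]
clock 0.15 pos [ 0.1731 -0.6002  0.1923] head 16.09 w 0.996 F [ 0.5 -0.6 -0.2]
delta [ 0.3148 -0.201  -0.2275] dist 0.437 turn 0.0005016567430077304
```

```bash
python3 - <<'E'
from h import *
go([0.60,-0.215,0.37],90)
E
```

```text
clock 0.15 pos [ 0.1731 -0.6002  0.1923] head 16.09 w 0.996 F [ 0.5 -0.6 -0.2]
delta [ 0.5169 -0.252  -0.1774] dist 0.602 turn -0.41060945436810337
```

```bash
python3 -m handwheel '[{"jaw":85,"delta_pos":[0.02,-0.01,-0.16],"turn":0},{"jaw":85,"delta_pos":[0.02,-0.01,-0.177],"turn":0},{"jaw":85,"delta_pos":[0.02,-0.01,-0.177],"turn":0},{"jaw":85,"delta_pos":[0.1,-0.05,-0.177],"turn":0},{"jaw":85,"delta_pos":[0.517,-0.252,-0.177],"turn":0},{"jaw":85,"delta_pos":[0.517,-0.252,-0.177],"turn":0},{"jaw":85,"delta_pos":[0.517,-0.252,-0.177],"turn":0},{"jaw":85,"delta_pos":[0.517,-0.252,-0.177],"turn":0},{"jaw":85,"delta_pos":[0.517,-0.252,-0.177],"turn":0},{"jaw":85,"delta_pos":[0.517,-0.252,-0.177],"turn":0}]' 20; python3 - <<'E'
from h import *
go([0.60,-0.215,0.37],16)
E
```

```text
clock: 0.98
position: [0.3982, -0.3964, 0.3529]
ee_rot: [0.99, 0.14, -0.0, 0.0]
ft_force: [0.3, -1.5, -0.3]
grip_width: 0.996
clock 0.98 pos [ 0.3982 -0.3964  0.3529] head 16.08 w 0.996 F [ 0.3 -1.5 -0.3]
delta [ 0.2442 -0.1184 -0.0172] dist 0.272 turn 0.00043830075394295264
```

```bash
python3 -m handwheel '[{"jaw":85,"delta_pos":[0.23,-0.115,-0.01],"turn":0},{"jaw":85,"delta_pos":[0.23,-0.115,-0.01],"turn":0},{"jaw":85,"delta_pos":[0.23,-0.115,-0.01],"turn":0},{"jaw":85,"delta_pos":[0.23,-0.115,-0.01],"turn":0},{"jaw":85,"delta_pos":[0.23,-0.115,-0.01],"turn":0},{"jaw":85,"delta_pos":[0.23,-0.115,-0.01],"turn":0},{"jaw":85,"delta_pos":[0.23,-0.115,-0.01],"turn":0},{"jaw":85,"delta_pos":[0.23,-0.115,-0.01],"turn":0},{"jaw":85,"delta_pos":[0.23,-0.115,-0.01],"turn":0}]'; python3 - <<'E'
from h import *
import pickle
o=get_obs();c=calibration("wrist");im=snap("wrist","w1");pickle.dump((o,c),open("w1.pkl","wb"))
go([0.60,-0.215,0.37],149.5); print(o["joint_pos"].round(2))
E
```

```text
clock: 1.73
position: [0.5864, -0.2234, 0.3621]
ee_rot: [0.99, 0.141, -0.0, -0.0]
ft_force: [0.5, -0.6, -0.1]
grip_width: 0.996
clock 1.78 pos [ 0.5858 -0.2246  0.3624] head 16.05 w 0.995 F [-0.7 -0.4  0.3]
delta [ 0.0163 -0.0053 -0.0076] dist 0.019 turn -0.74140583237148
[ 0.57  0.34 -0.4   1.11  0.13  1.71 -1.08]
```

View pics/w1.png

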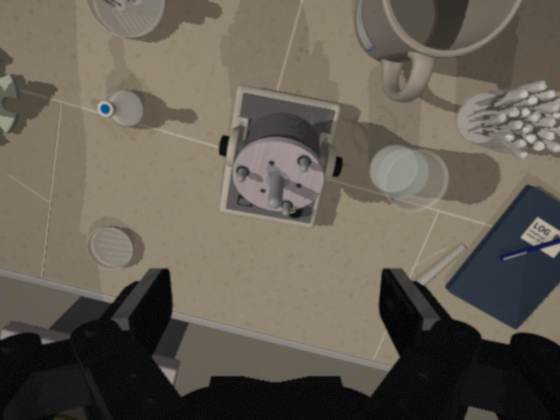

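```bash
python3 - <<'E'
import cv2
s=cv2.imread("pics/w1.png")
cv2.imwrite("pics/w1z.png",cv2.resize(s[80:235,210:350],None,fx=5,fy=5,interpolation=cv2.INTER_CUBIC)[:, :700][150:750])
E
```

```text
(no output)
```

View pics/w1z.png

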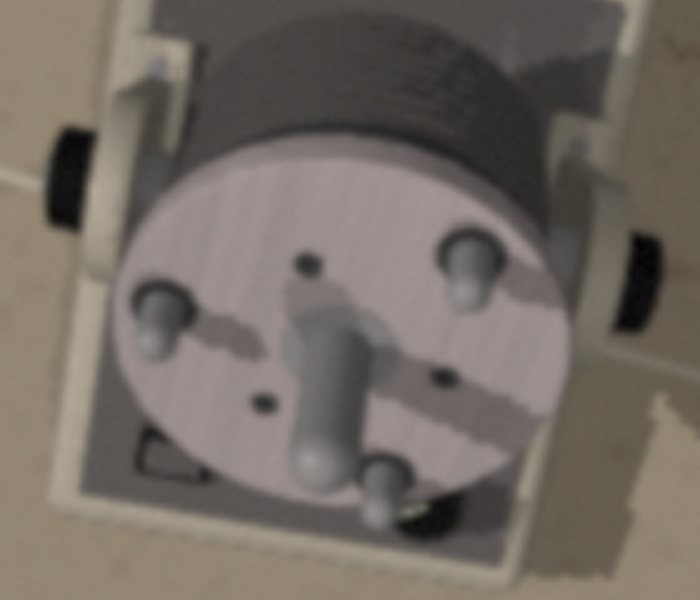

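```bash
cat > hubfit.py <<'E'
from h import *
import pickle
from scipy.optimize import least_squares
W=cal(None,pickle.load(open("w1.pkl","rb"))[1]);T,S=cal("top"),cal("side")
def axes(psi):
    c,s=np.cos(psi),np.sin(psi); x=np.array([c*.8660254,s*.8660254,.5]);z=np.array([-c*.5,-s*.5,.8660254]);return np.c_[x,np.cross(z,x),z]
def P(q,name):
    F=np.array([q[0],q[1],.135]);A=axes(q[2])
    if name[0]=="p": return F+A@np.array([0,0,float(name[1:])/1e3])
    a=q[3]+{"A":0,"B":1,"C":2}[name[0]]*2*np.pi/3
    return F+A@np.array([.042*np.cos(a),.042*np.sin(a),float(name[1:])/1e3])
w=lambda u,v:(u/5+210-.4,v/5+110-.4)
t=lambda u,v:(u/6+320-.4,v/6+140-.4)
s=lambda u,v:(u/5+250-.4,v/5+205-.4)
O=[(W,"A0",w(470,258)),(W,"A12",w(467,292)),(W,"B0",w(163,305)),(W,"B12",w(155,342)),(W,"C0",w(385,478)),(W,"C12",w(380,512)),(W,"p36",w(325,462)),(W,"p0",w(338,345)),
(T,"A12",t(338,152)),(T,"B12",t(205,224)),(T,"C12",t(325,294)),(T,"p36",t(300,242)),
(S,"A12",s(403,223)),(S,"C12",s(285,281)),(S,"p36",s(325,185))]
def f(q): return np.concatenate([(proj(c,P(q,n))-uv)*c[0][0,0]/ (500 if c is W else 1000) for c,n,uv in O])
if __name__=="__main__":
    r=least_squares(f,[.58,-.225,.095,-.6],loss="soft_l1")
    q=r.x;print(q[:2],np.degrees(q[2:]));
    for (c,n,uv) in O: print(n,(proj(c,P(q,n))-uv).round(1))
    print("pilot tip",P(q,"p44"))
E
python3 hubfit.py
```

```text
[ 0.57302263 -0.22986828] [  4.75749338 -34.07905535]
A0 [ 0.  -0.4]
A12 [ 0.1 -0.3]
B0 [0.1 0.2]
B12 [ 0.  -0.4]
C0 [-0.2 -0.7]
C12 [ 0.  -0.6]
p36 [-0.4 -0.8]
p0 [0.1 1.1]
A12 [0.7 0.7]
B12 [0.5 1. ]
C12 [1.3 1. ]
p36 [0.7 0.3]
A12 [-2.1 -0.6]
C12 [-2.5 -0.4]
p36 [-4.   2.1]
pilot tip [ 0.55109843 -0.23169293  0.17310512]
```

```bash
python3 - <<'E'
import hubfit as H, numpy as np
from scipy.optimize import least_squares
full=H.O
for nm,sel in [("W",[H.W]),("T",[H.T]),("S",[H.S]),("WT",[H.W,H.T]),("TS",[H.T,H.S])]:
    H.O=[o for o in full if any(o[0] is s for s in sel)]
    x0=[.58,-.225,.083,-.6]
    if nm in"TS": 
        g=lambda q:H.f([q[0],q[1],.083+.0*q[0],-.595]); r=least_squares(g,x0[:2]); 
    else: r=least_squares(H.f,x0)
    print(nm,r.x[:2],np.degrees(r.x[2:]),r.cost, np.sqrt(np.mean(r.fun**2)))
# base box edges/yaw from wrist: corners of base top
from h import *
W=H.W
for uv in [(70,505),(500,572)]: print(onz(W,H.w(*uv),.03))
# flask & dish, beaker from three cameras
print(proj(H.T,[0.584,.004,.071]),proj(H.S,[0.584,.004,.071]),proj(W,[0.584,.004,.071]))
E
```

```text
W [ 0.57278075 -0.22996191] [  4.74621604 -34.09573713] 0.7050108370066593 0.2968608337686742
T [ 0.57526699 -0.22761101] [] 0.09625109091849186 0.1551217996595674
S [ 0.58081761 -0.22894504] [] 0.7301770348927483 0.49334809715276035
WT [ 0.5728939  -0.22986545] [  4.59539392 -33.99450443] 1.5797948595888742 0.36283546082543555
TS [ 0.57761916 -0.22810231] [] 1.7316096369434506 0.49736586661896676
[ 0.48354168 -0.17184601  0.03      ]
[ 0.49924023 -0.30330252  0.03      ]
[287.49412774 177.58369714] [310.99524901 221.89044394] [104.70134963 111.69848052]
```

```bash
python3 - <<'E'
from h import *
go([0.54,0.234,0.25],149.5)
E
python3 -m handwheel '[{"jaw":85,"delta_pos":[0.08,-0.45,0.1],"turn":-0.3978},{"jaw":85,"delta_pos":[0.08,-0.45,0.1],"turn":-0.3978},{"jaw":85,"delta_pos":[0.08,-0.45,0.1],"turn":-0.3978},{"jaw":85,"delta_pos":[0.08,-0.45,0.1],"turn":-0.3978},{"jaw":85,"delta_pos":[0.08,-0.45,0.1],"turn":-0.3978},{"jaw":85,"delta_pos":[0.08,-0.45,0.1],"turn":-0.3978},{"jaw":85,"delta_pos":[0.08,-0.45,0.1],"turn":-0.3978},{"jaw":85,"delta_pos":[0.08,-0.45,0.1],"turn":-0.3978},{"jaw":85,"delta_pos":[0.08,-0.45,0.1],"turn":-0.3978},{"jaw":85,"delta_pos":[0.08,-0.45,0.1],"turn":-0.3978}]'
python3 - <<'E'
from h import *
go([0.54,0.234,0.25],149.5)
E
```

```text
clock 1.78 pos [ 0.5858 -0.2246  0.3624] head 16.05 w 0.995 F [-0.7 -0.4  0.3]
delta [ 0.0828 -0.4534  0.1123] dist 0.474 turn -0.74140583237148
clock: 2.62
position: [0.5435, 0.1807, 0.2737]
ee_rot: [0.72, 0.694, 0.0, 0.001]
ft_force: [1.3, 1.0, 0.5]
grip_width: 0.998
clock 2.62 pos [0.5435 0.1807 0.2737] head 87.85 w 0.998 F [1.3 1.  0.5]
delta [ 0.0532 -0.0055  0.0237] dist 0.058 turn -0.3424733577399621
```

```bash
python3 -m handwheel '[{"jaw":85,"delta_pos":[0.03,-0.003,0.02],"turn":-0.33},{"jaw":85,"delta_pos":[0.03,-0.003,0.02],"turn":-0.33},{"jaw":85,"delta_pos":[0.03,-0.003,0.02],"turn":-0.33},{"jaw":85,"delta_pos":[0.03,-0.003,0.02],"turn":-0.33},{"jaw":85,"delta_pos":[0.03,-0.003,0.02],"turn":-0.33},{"jaw":85,"delta_pos":[0.03,-0.003,0.02],"turn":-0.33},{"jaw":85,"delta_pos":[0.03,-0.003,0.02],"turn":-0.33},{"jaw":85,"delta_pos":[0.03,-0.003,0.02],"turn":-0.33},{"jaw":85,"delta_pos":[0.03,-0.003,0.02],"turn":-0.33},{"jaw":85,"delta_pos":[0.03,-0.003,0.02],"turn":-0.33}]'
python3 - <<'E'
from h import *
import pickle
o=get_obs();c=calibration("wrist");im=snap("wrist","w2");pickle.dump((o,c),open("w2.pkl","wb"))
go([0.54,0.234,0.25],149.5); print(o["joint_pos"].round(2))
E
```

```text
clock: 3.45
position: [0.5423, 0.2091, 0.2536]
ee_rot: [0.284, 0.959, -0.0, 0.0]
ft_force: [0.1, 0.9, 0.1]
grip_width: 0.997
clock 3.50 pos [0.5422 0.2094 0.2537] head 146.89 w 0.998 F [ 0.6 -0.9 -0.6]
delta [0.0153 0.0194 0.0036] dist 0.025 turn -0.014523210649728292
[ 0.29  0.34 -0.94  1.45  0.27  1.49  0.35]
```

View pics/w2.png

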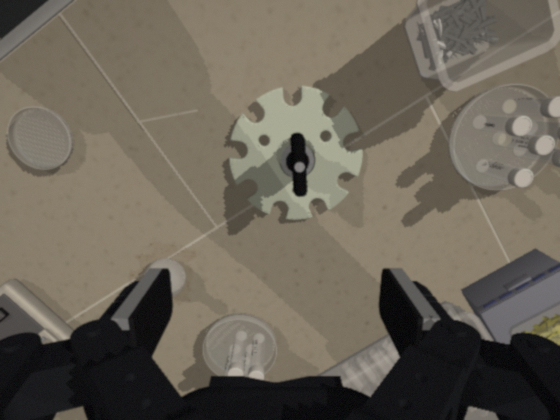

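```bash
python3 - <<'E'
from h import *
import pickle
o,c=pickle.load(open("w2.pkl","rb"));W=cal(None,c)
im=cv2.imread("pics/w2.png");hsv=cv2.cvtColor(im,cv2.COLOR_BGR2HSV)
print(hsv[110,310],hsv[190,245],hsv[150,285],hsv[230,330])
g=im.max(2);m=np.zeros_like(g);m[120:205,270:330]=(g[120:205,270:330]<50)
n,l,st,ce=cv2.connectedComponentsWithStats(m);i=1+st[1:,4].argmax()
p=np.argwhere(l==i)[:,::-1].astype(np.float32);r=cv2.minAreaRect(p);print(st[i],ce[i],r)
b=cv2.boxPoints(r)
for z in (.084,.07): 
    q=[onz(W,u,z)[:2] for u in b];print(z,np.round(q,4).tolist(),np.mean(q,0))
H=hsv[...,0];m=((H>33)&(H<75)&(hsv[...,1]>20)).astype(np.uint8)
m[:,:215]=0;m[:,380:]=0;m[240:]=0;m[:75]=0
m=cv2.morphologyEx(m,cv2.MORPH_OPEN,np.ones((3,3)))
n,l,st,ce=cv2.connectedComponentsWithStats(m);i=1+st[1:,4].argmax();print(st[i])
h=cv2.convexHull(np.argwhere(l==i)[:,::-1].astype(np.int32))[:,0]
w=np.array([onz(W,u,.010)[:2] for u in h]);cc,rr=cv2.minEnclosingCircle(w.astype(np.float32)*1000)
A=np.c_[2*w,np.ones(len(w))];s=np.linalg.lstsq(A,(w**2).sum(1),rcond=None)[0];print("disc",cc,rr,s[:2],np.sqrt(s[2]+s[:2]@s[:2]))
vis=im.copy();vis[l!=i]//=2;cv2.imwrite("pics/w2m.png",cv2.resize(vis[70:250,200:400],None,fx=3,fy=3))
E
```

```text
[ 33  32 170] [18 55 83] [18 13 95] [ 19  56 141]
[286 134  23  62 802] [297.59725686 162.95261845] ((297.0, 164.5), (61.0, 22.0), 90.0)
0.084 [[0.5111, 0.2408], [0.5227, 0.2587], [0.5749, 0.2267], [0.5627, 0.2079]] [0.54285176 0.23351929]
0.07 [[0.5123, 0.2405], [0.5244, 0.2591], [0.5787, 0.2259], [0.5659, 0.2063]] [0.54533166 0.23293557]
[259 196   3   3   9]
disc (564.5743408203125, 171.0316162109375) 1.7919491529464722 [0.56457574 0.17103193] 0.0017809027256217803
```

View pics/w2m.png

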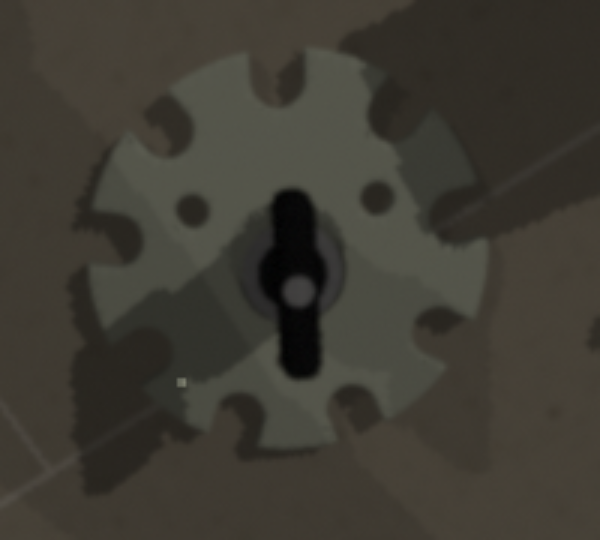

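```bash
python3 - <<'E'
from h import *
import pickle
o,c=pickle.load(open("w2.pkl","rb"));W=cal(None,c);T=cal("top");S=cal("side")
print("disc",onz(W,(296.3,152.3),.010),"R",onz(W,(230,152.3),.01)-onz(W,(362.7,152.3),.01))
a,b=onz(W,(297.3,133.3),.084),onz(W,(300,196),.084);print(a,b,(a+b)/2,np.linalg.norm(a-b),np.degrees(np.arctan2(*(a-b)[1::-1])))
# holes 
for h in [(192,210),(376,198)]: print(onz(W,(h[0]/3+200,h[1]/3+70),.010))
t=lambda u,v:(u/4+110-.4,v/4+150-.4)
print("top disc",onz(T,t(417,181),.010))
E
```

```text
disc [0.54229601 0.23799007 0.01      ] R [-0.08629636 -0.13282315  0.        ]
[0.51650562 0.25033191 0.084     ] [0.57135476 0.21931626 0.084     ] [0.54393019 0.23482409 0.084     ] 0.06301110426937916 150.51306182897233
[0.50921229 0.21366508 0.01      ]
[0.54470518 0.27683105 0.01      ]
top disc [0.54187439 0.23425792 0.01      ]
```

```bash
python3 - <<'E'
from h import *
go([0.5244,0.2462,0.12],150)
E
```

```text
clock 3.50 pos [0.5422 0.2094 0.2537] head 146.89 w 0.998 F [ 0.6 -0.9 -0.6]
delta [0.0352 0.0212 0.1336] dist 0.140 turn -0.01730098842750607
```

```bash
python3 -m handwheel '[{"jaw":50,"delta_pos":[0.0352,0.0212,0.1336],"turn":-0.0173},{"jaw":50,"delta_pos":[0.0352,0.0212,0.1336],"turn":-0.0173},{"jaw":50,"delta_pos":[0.0352,0.0212,0.1336],"turn":-0.0173},{"jaw":50,"delta_pos":[0.0352,0.0212,0.1336],"turn":-0.0173},{"jaw":50,"delta_pos":[0.0352,0.0212,0.1336],"turn":-0.0173},{"jaw":50,"delta_pos":[0.0352,0.0212,0.1336],"turn":-0.0173}]'
python3 - <<'E'
from h import *
import pickle
go([0.5244,0.2462,0.054],150)
o=get_obs();c=calibration("wrist");im=snap("wrist","w3");pickle.dump((o,c),open("w3.pkl","wb"))
im=snap("top","t3")
E
```

```text
clock: 4.0
position: [0.5245, 0.2475, 0.1212]
ee_rot: [0.258, 0.966, -0.0, 0.0]
ft_force: [1.2, 0.1, 0.9]
grip_width: 0.581
clock 4.00 pos [0.5245 0.2475 0.1212] head 150.14 w 0.581 F [1.2 0.1 0.9]
delta [-0.0006 -0.0012  0.0672] dist 0.067 turn 0.000755441769109666
```

View pics/w3.png

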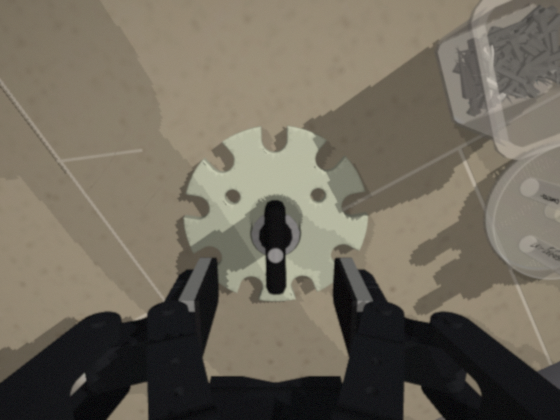

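```bash
python3 - <<'E'
from h import *
import pickle
o,c=pickle.load(open("w3.pkl","rb"));W=cal(None,c)
a,b=onz(W,(274.5,200.5),.084),onz(W,(275.5,293),.084);print(a,b,(a+b)/2,np.linalg.norm(a-b),np.degrees(np.arctan2(*(a-b)[1::-1])))
m=(a+b)/2; h=np.radians(150); print(m[:2]+.022*np.array([np.cos(h),np.sin(h)]))
g=cv2.imread("pics/w3.png"); print(g[190:215,275].max(1), g[285:300,275].max(1))
E
```

```text
[0.51262419 0.25286106 0.084     ] [0.57048268 0.22032254 0.084     ] [0.54155344 0.2365918  0.084     ] 0.06638042549392409 150.64742572892285
[0.52250088 0.2475918 ]
[185 186 183 177 156 131 116 110 105  91  52  19  13  17  15  14  15  14
  16  18  22  18  19  19  18] [ 17  18  19  17  16  19  14  13  38  90 143 162 164 162 155]
```

```bash
python3 -m handwheel '[{"jaw":50,"delta_pos":[0.001,0,0.067],"turn":0},{"jaw":50,"delta_pos":[0.001,0,0.067],"turn":0},{"jaw":50,"delta_pos":[0.001,0,0.067],"turn":0},{"jaw":50,"delta_pos":[0.001,0,0.067],"turn":0},{"jaw":5,"delta_pos":[0.001,0,0.067],"turn":0},{"jaw":5,"delta_pos":[0.001,0,0.067],"turn":0},{"jaw":5,"delta_pos":[0.001,0,0.067],"turn":0},{"jaw":5,"delta_pos":[0.001,0,0.067],"turn":0},{"jaw":5,"delta_pos":[0.001,0,0.067],"turn":0},{"jaw":5,"delta_pos":[0.001,0,0.067],"turn":0}]' 20
python3 - <<'E'
from h import *
go([0.5244,0.2462,0.054],150)
E
```

```text
clock: 4.93
position: [0.5231, 0.2485, 0.0534]
ee_rot: [0.257, 0.966, 0.0, 0.0]
ft_force: [-0.3, 0.8, 0.8]
grip_width: 0.067
clock 4.93 pos [0.5231 0.2485 0.0534] head 150.20 w 0.067 F [-0.3  0.8  0.8]
delta [-0.0023 -0.0014 -0.0006] dist 0.003 turn 0.001130594452160949
```

```bash
python3 - <<'E'
from h import *
im=snap("wrist","w4"); s=snap("side","s4"); cv2.imwrite("pics/s4z.png",cv2.resize(s[120:240,200:360],None,fx=5,fy=5,interpolation=cv2.INTER_CUBIC))
E
```

```text
(no output)
```

View pics/w4.png

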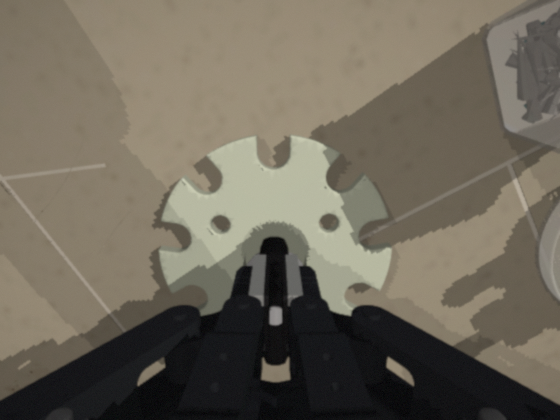

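View pics/s4z.png

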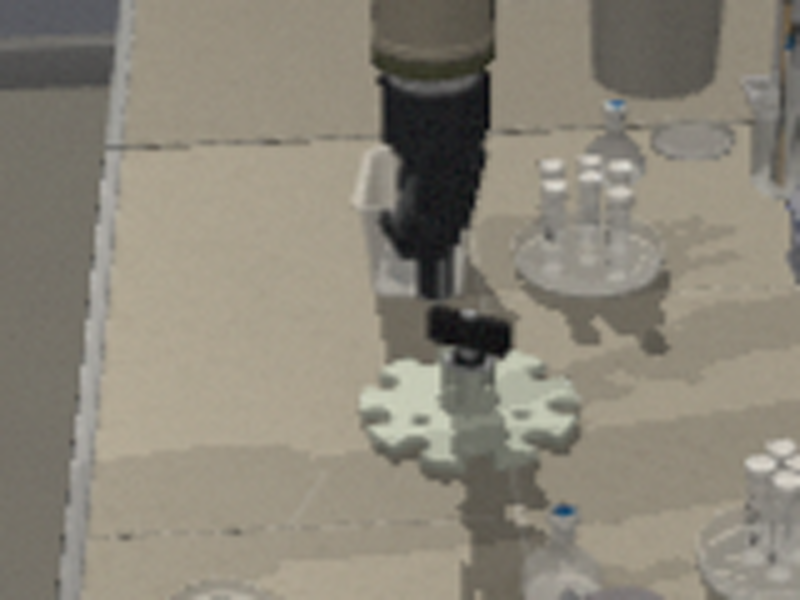

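```bash
python3 - <<'E'
from h import *
o=get_obs();S=cal("side");W=cal("wrist");p=o["position"]
f=lambda u:((u[0]-200)*5,(u[1]-120)*5)
for n,d in [("tcp",0),("grasp",.019),("80",.08)]:
    q=p+[0,0,d];print(n,q,f(proj(S,q)),proj(W,q))
c=np.array([.5425,.236,.07]);h=np.radians(150.4);u=np.array([np.cos(h),np.sin(h),0])
for s in (-.032,0,.032): 
  for z in(.056,.084):
    q=c+s*u;q[2]=z;print(s,z,f(proj(S,q)),proj(W,q))
print(o["grip_width"],o["joint_pos"],o["tau"])
E
```

```text
tcp [0.52293305 0.24848951 0.05314333] (np.float64(433.67412100786794), np.float64(340.82389958259523)) [276.76021482 241.10795407]
grasp [0.52293305 0.24848951 0.07214333] (np.float64(433.45326381246934), np.float64(318.2672602918866)) [276.93641823 255.39382575]
80 [0.52293305 0.24848951 0.13314333] (np.float64(432.72569951200325), np.float64(243.95949116162342)) [277.86918621 331.01894549]
-0.032 0.056 (np.float64(502.2578220543312), np.float64(354.8196679391816)) [275.02542762 330.78006087]
-0.032 0.084 (np.float64(502.5511999792221), np.float64(321.14145812692595)) [275.02162181 364.61477762]
0 0.056 (np.float64(461.8440977423114), np.float64(345.14204374441204)) [274.77394823 281.62433446]
0 0.084 (np.float64(461.7700952246625), np.float64(311.6205649028947)) [274.7306783  309.58359316]
0.032 0.056 (np.float64(422.0070484321218), np.float64(335.60251233978335)) [274.49822414 227.72958911]
0.032 0.084 (np.float64(421.57612915008315), np.float64(302.23674704044174)) [274.40706038 248.37212974]
0.05663047853224119 [ 0.18169564  0.50444709 -0.88547276  1.70875683  0.42590676  1.1336141
  0.22315035] [ 1.90953672e-02 -5.58168912e+01 -1.40837252e+01 -3.32169020e+01
  1.45101937e-02  4.77864174e-03  1.81236152e-03]
```

```bash
python3 - <<'E'
from h import *
g=cv2.imread("pics/w4.png");z=cv2.resize(g[215:395,190:360],None,fx=3.3,fy=3.3,interpolation=cv2.INTER_CUBIC)
z=(255*(z/255.)**.5).astype(np.uint8);cv2.imwrite("pics/w4z.png",z)
g=cv2.imread("pics/s4.png");z=cv2.resize(g[150:205,260:320],None,fx=10,fy=10,interpolation=cv2.INTER_NEAREST)
z=(255*(z/255.)**.5).astype(np.uint8);cv2.imwrite("pics/s4zz.png",z)
E
```

```text
(no output)
```

View pics/w4z.png

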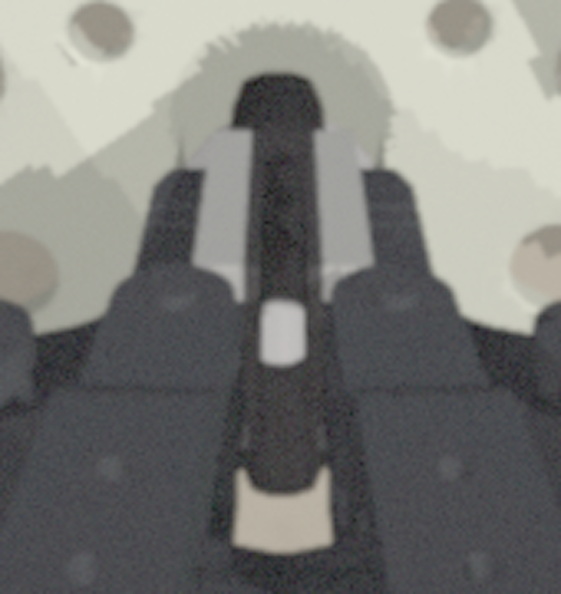

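View pics/s4zz.png

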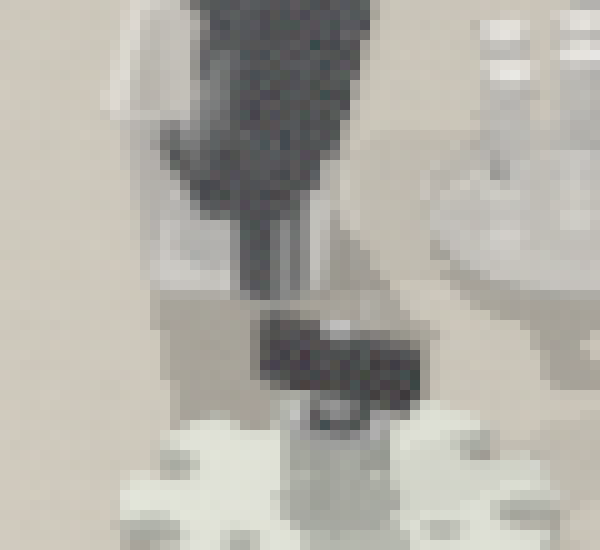

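```bash
python3 - <<'E'
from h import *
go([0.5244,0.2462,0.054],150)
s=snap("side","s5");t=snap("top","t5")
z=np.hstack([cv2.resize(s[140:200,255:315],None,fx=6.5,fy=6.5,interpolation=cv2.INTER_CUBIC),cv2.resize(t[160:220,180:240],None,fx=6.5,fy=6.5,interpolation=cv2.INTER_CUBIC)])
z=(255*(z/255.)**.5).astype(np.uint8);cv2.imwrite("pics/st5.png",z)
go([0.5244,0.2462,0.054],150)
E
```

```text
clock 5.03 pos [0.5229 0.2485 0.0531] head 150.21 w 0.057 F [ 0.4 -1.   1. ]
delta [-0.0024 -0.0013 -0.0009] dist 0.003 turn 0.0011552664343511764
clock 5.13 pos [0.5229 0.2484 0.0531] head 150.21 w 0.060 F [0.2 0.8 0.2]
delta [-0.0024 -0.0012 -0.0009] dist 0.003 turn 0.0011538240645909545
```

View pics/st5.png

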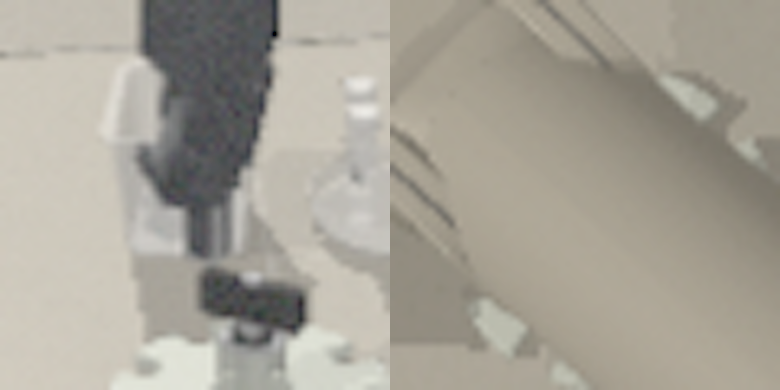

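```bash
python3 - <<'E'
from h import *
import pickle
o=get_obs();W=cal("wrist");Rt=R.from_quat(o["ee_rot"]).as_matrix()
def toolray(uv,x):
    C,d=ray(W,uv);c=Rt.T@(C-o["position"]);d=Rt.T@d;return c+d*(x-c[0])/d[0]
for uv in [(265.8,254.4),(286.4,254.4),(249,296),(302,296),(252,254.4),(300,254.4)]: print(uv,toolray(uv,.011).round(4),toolray(uv,0).round(4))
o,c=pickle.load(open("w3.pkl","rb"));W=cal(None,c);Rt=R.from_quat(o["ee_rot"]).as_matrix()
print("w3")
for uv in [(217,258),(334,258),(197,258)]: print(uv,toolray(uv,.011).round(4),toolray(uv,0).round(4))
o,c=pickle.load(open("w2.pkl","rb"));W=cal(None,c);Rt=R.from_quat(o["ee_rot"]).as_matrix()
print("w2")
for uv in [(172,270),(381,270)]: print(uv,toolray(uv,.011).round(4),toolray(uv,0).round(4))
E
```

```text
(265.8, 254.4) [ 0.011  -0.0049 -0.0424] [ 0.     -0.0056 -0.0176]
(286.4, 254.4) [ 0.011   0.0039 -0.0424] [ 0.      0.0048 -0.0177]
(249, 296) [ 0.011  -0.0096 -0.0763] [ 0.     -0.0112 -0.0576]
(302, 296) [ 0.011   0.0081 -0.0763] [ 0.      0.0097 -0.0576]
(252, 254.4) [ 0.011  -0.0107 -0.0424] [ 0.     -0.0125 -0.0176]
(300, 254.4) [ 0.011   0.0097 -0.0424] [ 0.      0.0116 -0.0177]
w3
(217, 258) [ 0.011  -0.0251 -0.0461] [ 0.     -0.0294 -0.022 ]
(334, 258) [ 0.011   0.0235 -0.0462] [ 0.      0.0279 -0.0221]
(197, 258) [ 0.011  -0.0334 -0.046 ] [ 0.     -0.0392 -0.0219]
w2
(172, 270) [ 0.011  -0.0407 -0.0572] [ 0.     -0.0478 -0.0351]
(381, 270) [ 0.011   0.0398 -0.0574] [ 0.      0.0471 -0.0353]
```

```bash
python3 -m handwheel '[{"jaw":50,"delta_pos":[0,0,0],"turn":0},{"jaw":50,"delta_pos":[0,0,0],"turn":0},{"jaw":50,"delta_pos":[0,0,0],"turn":0},{"jaw":50,"delta_pos":[0,0,0.015],"turn":0},{"jaw":50,"delta_pos":[0,0,0.033],"turn":0},{"jaw":50,"delta_pos":[0,0,0.033],"turn":0}]'
python3 - <<'E'
from h import *
import pickle
o=get_obs();c=calibration("wrist");im=snap("wrist","w6");pickle.dump((o,c),open("w6.pkl","wb"));s=snap("side","s6")
z=cv2.resize(s[140:200,255:315],None,fx=7,fy=7,interpolation=cv2.INTER_CUBIC)
z=np.hstack([z,im[:420,100:450]]);z=(255*(z/255.)**.5).astype(np.uint8);cv2.imwrite("pics/sw6.png",z)
go([0.5244,0.2462,0.054],150)
E
```

```text
clock: 5.63
position: [0.5211, 0.2471, 0.0165]
ee_rot: [0.257, 0.966, -0.002, -0.002]
ft_force: [-0.5, 0.2, -0.7]
grip_width: 0.587
clock 5.73 pos [0.5223 0.2483 0.0194] head 150.22 w 0.583 F [0.1 0.4 0.4]
delta [-0.0029 -0.0008 -0.0346] dist 0.035 turn 0.0012474940784522283
```

View pics/sw6.png

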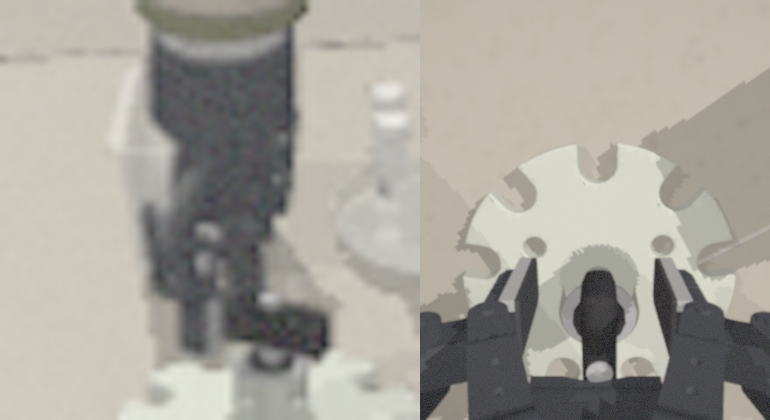

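```bash
python3 -m handwheel '[{"jaw":2,"delta_pos":[0,0,0],"turn":0},{"jaw":2,"delta_pos":[0,0,0],"turn":0},{"jaw":2,"delta_pos":[0,0,0],"turn":0},{"jaw":2,"delta_pos":[0,0,0],"turn":0},{"jaw":2,"delta_pos":[0,0,0],"turn":0},{"jaw":2,"delta_pos":[0,0,0],"turn":0}]' 20
python3 - <<'E'
from h import *
import pickle
o=get_obs();c=calibration("wrist");im=snap("wrist","w7");pickle.dump((o,c),open("w7.pkl","wb"));s=snap("side","s7")
z=cv2.resize(s[140:200,255:315],None,fx=7,fy=7,interpolation=cv2.INTER_CUBIC)
z=np.hstack([z,im[:420,100:450]]);z=(255*(z/255.)**.5).astype(np.uint8);cv2.imwrite("pics/sw7.png",z)
go([0.5244,0.2462,0.054],150)
E
```

```text
clock: 6.23
position: [0.5233, 0.2486, 0.0208]
ee_rot: [0.257, 0.966, 0.0, 0.0]
ft_force: [-1.5, -1.9, 6.8]
grip_width: 0.16
clock 6.33 pos [0.5233 0.2486 0.0208] head 150.20 w 0.159 F [-1.5 -1.2  6.2]
delta [-0.0022 -0.0015 -0.0332] dist 0.033 turn 0.0011371650310350232
```

View pics/sw7.png

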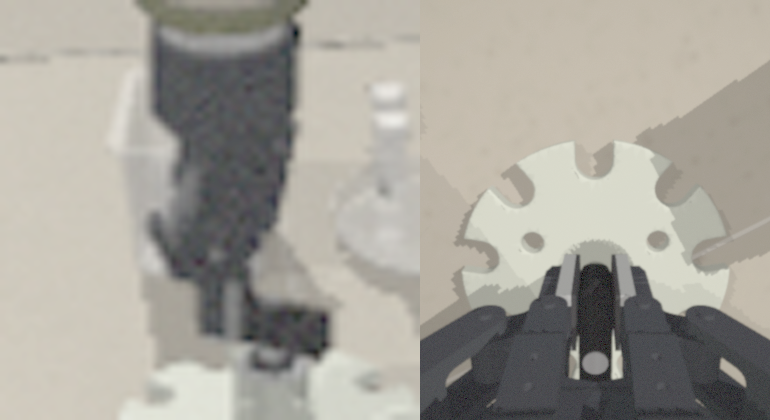

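```bash
python3 -m handwheel '[{"jaw":2,"delta_pos":[0,0,-0.02],"turn":0},{"jaw":2,"delta_pos":[0,0,-0.04],"turn":0},{"jaw":2,"delta_pos":[0,0,-0.06],"turn":0},{"jaw":2,"delta_pos":[0,0,-0.08],"turn":0},{"jaw":2,"delta_pos":[0,0,-0.11],"turn":0},{"jaw":2,"delta_pos":[0,0,-0.11],"turn":0},{"jaw":2,"delta_pos":[0,0,-0.11],"turn":0},{"jaw":2,"delta_pos":[0,0,-0.11],"turn":0}]' 20
python3 - <<'E'
from h import *
import pickle
o=get_obs();c=calibration("wrist");im=snap("wrist","w8");pickle.dump((o,c),open("w8.pkl","wb"));s=snap("side","s8")
z=cv2.resize(s[110:190,245:325],None,fx=5,fy=5,interpolation=cv2.INTER_CUBIC)
z=np.hstack([z,im[10:410,100:450]]);z=(255*(z/255.)**.5).astype(np.uint8);cv2.imwrite("pics/sw8.png",z)
go([0.5244,0.2462,0.13],150)
E
```

```text
clock: 7.0
position: [0.5224, 0.2479, 0.1289]
ee_rot: [0.257, 0.966, -0.001, -0.0]
ft_force: [-0.4, -0.4, -4.3]
grip_width: 0.16
clock 7.10 pos [0.5221 0.2478 0.1284] head 150.21 w 0.161 F [-0.7  0.8 -4. ]
delta [-0.0028 -0.0003 -0.0016] dist 0.003 turn 0.0011437465377364712
```

View pics/sw8.png

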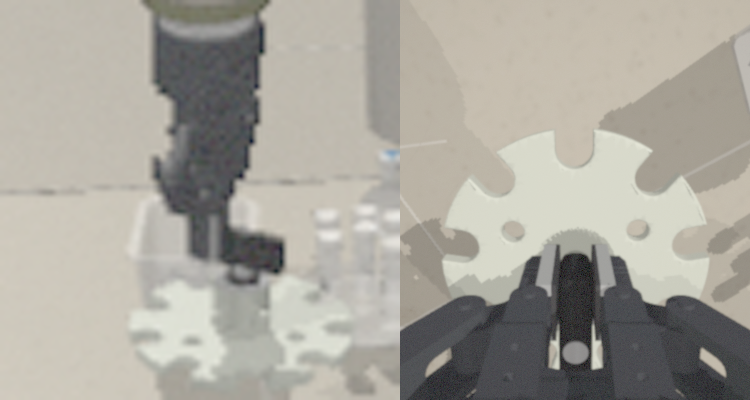

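```bash
python3 - <<'E'
from h import *
go([0.5306,-0.2329,0.28],4.8)
E
```

```text
clock 7.10 pos [0.5221 0.2478 0.1284] head 150.21 w 0.161 F [-0.7  0.8 -4. ]
delta [-0.246  -0.4133 -0.1511] dist 0.504 turn 0.807810413204403
```

```bash
python3 -m handwheel '[{"jaw":2,"delta_pos":[0,0,-0.03],"turn":0.03},{"jaw":2,"delta_pos":[0,0,-0.06],"turn":0.06},{"jaw":2,"delta_pos":[0,0,-0.09],"turn":0.09},{"jaw":2,"delta_pos":[-0.01,-0.02,-0.12],"turn":0.12},{"jaw":2,"delta_pos":[-0.02,-0.035,-0.15],"turn":0.16},{"jaw":2,"delta_pos":[-0.035,-0.06,-0.151],"turn":0.20},{"jaw":2,"delta_pos":[-0.05,-0.085,-0.151],"turn":0.24},{"jaw":2,"delta_pos":[-0.066,-0.11,-0.151],"turn":0.28},{"jaw":2,"delta_pos":[-0.08,-0.135,-0.151],"turn":0.32},{"jaw":2,"delta_pos":[-0.096,-0.16,-0.151],"turn":0.36}]' 40
python3 - <<'E'
from h import *
go([0.5306,-0.2329,0.28],4.8)
E
```

```text
clock: 7.93
position: [0.526, 0.0606, 0.2799]
ee_rot: [0.736, 0.677, -0.001, -0.001]
ft_force: [-0.1, 0.1, -4.6]
grip_width: 0.151
clock 7.93 pos [0.526  0.0606 0.2799] head 85.30 w 0.151 F [-0.1  0.1 -4.6]
delta [-0.2921  0.0287 -0.    ] dist 0.294 turn 0.44720442400681654
```

```bash
python3 -m handwheel '[{"jaw":2,"delta_pos":[-0.03,0.003,0],"turn":0.04},{"jaw":2,"delta_pos":[-0.06,0.006,0],"turn":0.08},{"jaw":2,"delta_pos":[-0.09,0.009,0],"turn":0.12},{"jaw":2,"delta_pos":[-0.12,0.012,0],"turn":0.16},{"jaw":2,"delta_pos":[-0.15,0.015,0],"turn":0.20},{"jaw":2,"delta_pos":[-0.18,0.018,0],"turn":0.24},{"jaw":2,"delta_pos":[-0.21,0.021,0],"turn":0.28},{"jaw":2,"delta_pos":[-0.24,0.024,0],"turn":0.32},{"jaw":2,"delta_pos":[-0.26,0.026,0],"turn":0.36},{"jaw":2,"delta_pos":[-0.275,0.027,0],"turn":0.40}]' 40
python3 - <<'E'
from h import *
go([0.5306,-0.2329,0.23],4.8)
E
```

```text
clock: 8.77
position: [0.5318, -0.2172, 0.2792]
ee_rot: [0.993, 0.118, -0.001, -0.0]
ft_force: [-0.3, 0.1, -4.9]
grip_width: 0.149
clock 8.77 pos [ 0.5318 -0.2172  0.2792] head 13.50 w 0.149 F [-0.3  0.1 -4.9]
delta [-0.0047  0.0151  0.0492] dist 0.052 turn 0.04834035242946047
```

```bash
python3 -m handwheel '[{"jaw":2,"delta_pos":[-0.0047,0.0145,0.03],"turn":0.0475},{"jaw":2,"delta_pos":[-0.0047,0.0145,0.0492],"turn":0.0475},{"jaw":2,"delta_pos":[-0.0047,0.0145,0.0492],"turn":0.0475},{"jaw":2,"delta_pos":[-0.0047,0.0145,0.0492],"turn":0.0475}]' 20
python3 - <<'E'
from h import *
import pickle
go([0.5306,-0.2329,0.19],4.8)
o=get_obs();c=calibration("wrist");im=snap("wrist","w9");pickle.dump((o,c),open("w9.pkl","wb"));s=snap("side","s9")
z=cv2.resize(s[160:320,240:400],None,fx=2.6,fy=2.6,interpolation=cv2.INTER_CUBIC)[:400]
z=np.hstack([z,im[10:410,100:450]]);z=(255*(z/255.)**.5).astype(np.uint8);cv2.imwrite("pics/sw9.png",z);
cv2.imwrite("pics/s9z.png",cv2.resize(s[180:300,260:380],None,fx=5,fy=5,interpolation=cv2.INTER_CUBIC))
E
```

```text
clock: 9.1
position: [0.5309, -0.2288, 0.2304]
ee_rot: [0.999, 0.049, -0.002, -0.001]
ft_force: [0.4, 0.4, -4.3]
grip_width: 0.152
clock 9.10 pos [ 0.5309 -0.2288  0.2304] head 5.58 w 0.152 F [ 0.4  0.4 -4.3]
delta [-0.0006  0.0041  0.0404] dist 0.041 turn 0.004344128462648516
```

View pics/sw9.png

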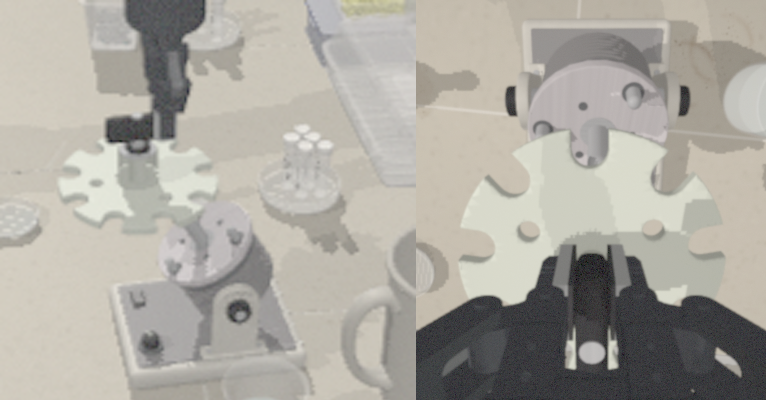

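View pics/s9z.png

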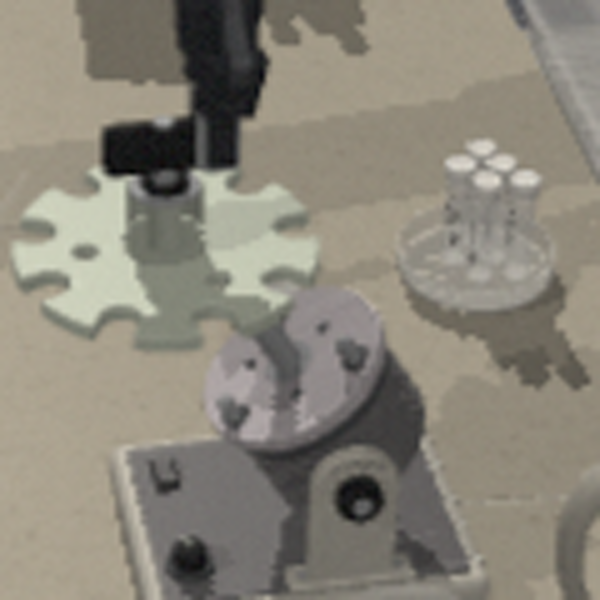

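```bash
python3 -m handwheel '[{"jaw":2,"delta_pos":[0.003,0.003,0.02],"turn":0.004},{"jaw":2,"delta_pos":[0.003,0.003,0.030],"turn":0.004},{"jaw":2,"delta_pos":[0.003,0.003,0.032],"turn":0.004},{"jaw":2,"delta_pos":[0.003,0.003,0.032],"turn":0.004}]' 20
python3 - <<'E'
from h import *
go([0.5306,-0.2329,0.19],4.8)
E
```

```text
clock: 9.53
position: [0.5347, -0.2318, 0.1998]
ee_rot: [0.999, 0.042, -0.0, -0.0]
ft_force: [-0.7, 0.5, -3.8]
grip_width: 0.153
clock 9.53 pos [ 0.5347 -0.2318  0.1998] head 4.82 w 0.153 F [-0.7  0.5 -3.8]
delta [-0.0041  0.0008  0.0098] dist 0.011 turn 0.00010191385324971078
```

Creep down to find contact.

```bash
python3 -m handwheel '[{"jaw":2,"delta_pos":[0,0,0.002],"turn":0},{"jaw":2,"delta_pos":[0,0,0.003],"turn":0},{"jaw":2,"delta_pos":[0,0,0.003],"turn":0}]' 20; python3 -m handwheel '[{"jaw":2,"delta_pos":[0,0,0.002],"turn":0},{"jaw":2,"delta_pos":[0,0,0.003],"turn":0},{"jaw":2,"delta_pos":[0,0,0.003],"turn":0}]' 20;  python3 -m handwheel '[{"jaw":2,"delta_pos":[0,0,0.002],"turn":0},{"jaw":2,"delta_pos":[0,0,0.003],"turn":0},{"jaw":2,"delta_pos":[0,0,0.003],"turn":0}]' 20
```

```text
clock: 9.78
position: [0.5352, -0.2322, 0.1974]
ee_rot: [0.999, 0.042, 0.0, 0.0]
ft_force: [0.5, 0.8, -5.2]
grip_width: 0.15
clock: 10.03
position: [0.5352, -0.2324, 0.1945]
ee_rot: [0.999, 0.041, 0.0, 0.0]
ft_force: [-0.8, 0.2, -1.0]
grip_width: 0.156
clock: 10.28
position: [0.5353, -0.2326, 0.1937]
ee_rot: [0.999, 0.041, 0.001, 0.001]
ft_force: [-8.1, 1.7, 15.9]
grip_width: 0.156
```

```bash
python3 -m handwheel '[{"jaw":2,"delta_pos":[-0.0067,0,-0.001],"turn":0},{"jaw":2,"delta_pos":[-0.010,0,0],"turn":0},{"jaw":2,"delta_pos":[-0.0132,0,0.0015],"turn":0},{"jaw":2,"delta_pos":[-0.0163,0,0.003],"turn":0},{"jaw":2,"delta_pos":[-0.0194,0,0.005],"turn":0},{"jaw":2,"delta_pos":[-0.0194,0,0.005],"turn":0}]' 20;python3 - <<'E'
from h import *
import pickle
go([0.5306,-0.2329,0.19],4.8)
o=get_obs();c=calibration("wrist");im=snap("wrist","w10");pickle.dump((o,c),open("w10.pkl","wb"));s=snap("side","s10")
z=cv2.resize(s[180:280,260:360],None,fx=4,fy=4,interpolation=cv2.INTER_CUBIC)[:400]
z=np.hstack([z,im[10:410,100:450]]);z=(255*(z/255.)**.5).astype(np.uint8);cv2.imwrite("pics/sw10.png",z);
E
```

```text
clock: 10.78
position: [0.5159, -0.234, 0.1873]
ee_rot: [0.999, 0.041, 0.001, 0.001]
ft_force: [-2.3, 1.3, 10.0]
grip_width: 0.158
clock 10.78 pos [ 0.5159 -0.234   0.1873] head 4.74 w 0.158 F [-2.3  1.3 10. ]
delta [ 0.0148  0.0001 -0.0027] dist 0.015 turn -0.00034593272233173085
```

View pics/sw10.png

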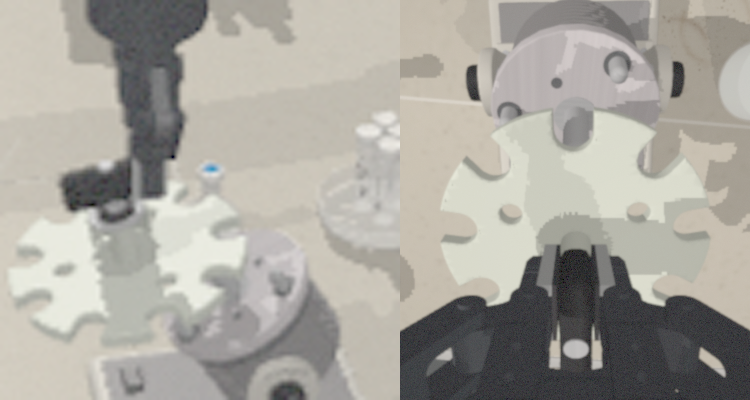

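```bash
python3 -m handwheel '[{"jaw":2,"delta_pos":[-0.003,0,0.0018],"turn":0},{"jaw":2,"delta_pos":[-0.0059,0,0.0037],"turn":0},{"jaw":2,"delta_pos":[-0.0087,0,0.0058],"turn":0},{"jaw":2,"delta_pos":[-0.0115,0,0.0081],"turn":0},{"jaw":2,"delta_pos":[-0.0141,0,0.0105],"turn":0},{"jaw":2,"delta_pos":[-0.0166,0,0.013],"turn":0},{"jaw":2,"delta_pos":[-0.0166,0,0.013],"turn":0}]' 20;python3 - <<'E'
from h import *
import pickle
go([0.5306,-0.2329,0.19],4.8)
o=get_obs();c=calibration("wrist");im=snap("wrist","w11");pickle.dump((o,c),open("w11.pkl","wb"));s=snap("side","s11")
z=cv2.resize(s[180:280,260:360],None,fx=4,fy=4,interpolation=cv2.INTER_CUBIC)[:400]
z=np.hstack([z,im[10:410,100:450]]);z=(255*(z/255.)**.5).astype(np.uint8);cv2.imwrite("pics/sw11.png",z);
E
```

```text
clock: 11.47
position: [0.4988, -0.2354, 0.1736]
ee_rot: [0.999, 0.041, 0.0, 0.0]
ft_force: [-3.3, 0.7, 7.3]
grip_width: 0.157
clock 11.47 pos [ 0.4988 -0.2354  0.1736] head 4.72 w 0.157 F [-3.3  0.7  7.3]
delta [ 0.0319  0.0001 -0.0163] dist 0.036 turn -0.0004302874188207776
```

View pics/sw11.png

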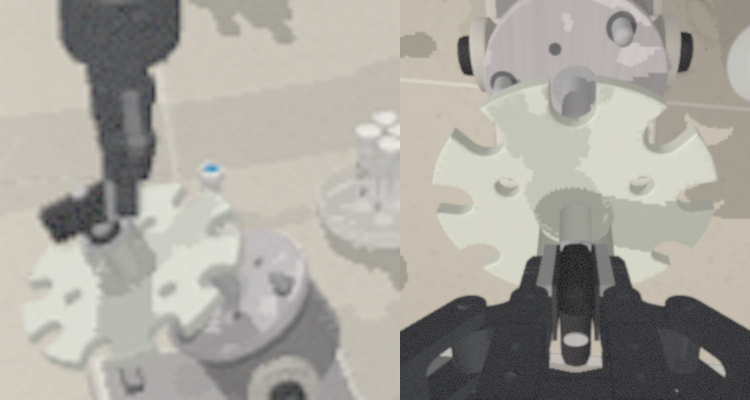

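```bash
cat > tilt.py <<'E'
from h import *
import pickle,sys
def pred(W,o,th,off=.023,gz=-.05):
    Rt=R.from_quat(o["ee_rot"]).as_matrix();out=[]
    for a in (60,-60):
        d=np.array([-off+.042*np.cos(np.radians(a)), .042*np.sin(np.radians(a)), -.060]) # disc frame: x uphill,z up, rel grip
        x=d[0]*np.cos(th)-d[2]*np.sin(th); z=d[0]*np.sin(th)+d[2]*np.cos(th)
        p=np.array([x,-d[1],gz-z]); out.append(proj(W,o["position"]+Rt@p))
    return np.array(out)
for f,h in [("w8",[(212,239),(338,239)]),("w11",[(208,195.5),(340,193.5)])]:
    o,c=pickle.load(open(f+".pkl","rb"));W=cal(None,c)
    for th in (0,10,20,25,28,30,32,35): print(f,th,pred(W,o,np.radians(th)).round(1).tolist(),h)
E
python3 tilt.py
```

```text
w8 0 [[213.7, 237.9], [339.7, 237.8]] [(212, 239), (338, 239)]
w8 10 [[212.6, 221.1], [340.8, 221.0]] [(212, 239), (338, 239)]
w8 20 [[210.9, 205.0], [342.5, 204.9]] [(212, 239), (338, 239)]
w8 25 [[209.9, 197.3], [343.6, 197.1]] [(212, 239), (338, 239)]
w8 28 [[209.1, 192.7], [344.3, 192.6]] [(212, 239), (338, 239)]
w8 30 [[208.6, 189.8], [344.9, 189.7]] [(212, 239), (338, 239)]
w8 32 [[208.1, 186.9], [345.4, 186.7]] [(212, 239), (338, 239)]
w8 35 [[207.3, 182.6], [346.3, 182.5]] [(212, 239), (338, 239)]
w11 0 [[211.5, 236.5], [337.8, 236.4]] [(208, 195.5), (340, 193.5)]
w11 10 [[210.4, 219.6], [338.8, 219.5]] [(208, 195.5), (340, 193.5)]
w11 20 [[208.7, 203.4], [340.5, 203.3]] [(208, 195.5), (340, 193.5)]
w11 25 [[207.6, 195.6], [341.6, 195.5]] [(208, 195.5), (340, 193.5)]
w11 28 [[206.9, 191.1], [342.3, 191.0]] [(208, 195.5), (340, 193.5)]
w11 30 [[206.3, 188.1], [342.8, 188.0]] [(208, 195.5), (340, 193.5)]
w11 32 [[205.8, 185.2], [343.3, 185.1]] [(208, 195.5), (340, 193.5)]
w11 35 [[204.9, 180.8], [344.2, 180.7]] [(208, 195.5), (340, 193.5)]
```

```bash
python3 -m handwheel '[{"jaw":2,"delta_pos":[-0.002,0,0.0022],"turn":0},{"jaw":2,"delta_pos":[-0.004,0,0.0045],"turn":0},{"jaw":2,"delta_pos":[-0.0045,0,0.0052],"turn":0},{"jaw":2,"delta_pos":[-0.0045,0,0.0052],"turn":0}]' 20;python3 - <<'E'
from h import *
import pickle
go([0.5306,-0.2329,0.19],4.8)
o=get_obs();c=calibration("wrist");im=snap("wrist","w12");pickle.dump((o,c),open("w12.pkl","wb"))
cv2.imwrite("pics/w12z.png",cv2.resize(im[60:270,120:400],None,fx=2.8,fy=2.8,interpolation=cv2.INTER_CUBIC))
E
```

```text
clock: 11.9
position: [0.4945, -0.2358, 0.1686]
ee_rot: [0.999, 0.041, 0.0, 0.0]
ft_force: [-4.0, 0.9, 7.6]
grip_width: 0.153
clock 11.90 pos [ 0.4945 -0.2358  0.1686] head 4.73 w 0.153 F [-4.   0.9  7.6]
delta [ 0.0362  0.0001 -0.0213] dist 0.042 turn -0.00039197931300284005
```

View pics/w12z.png

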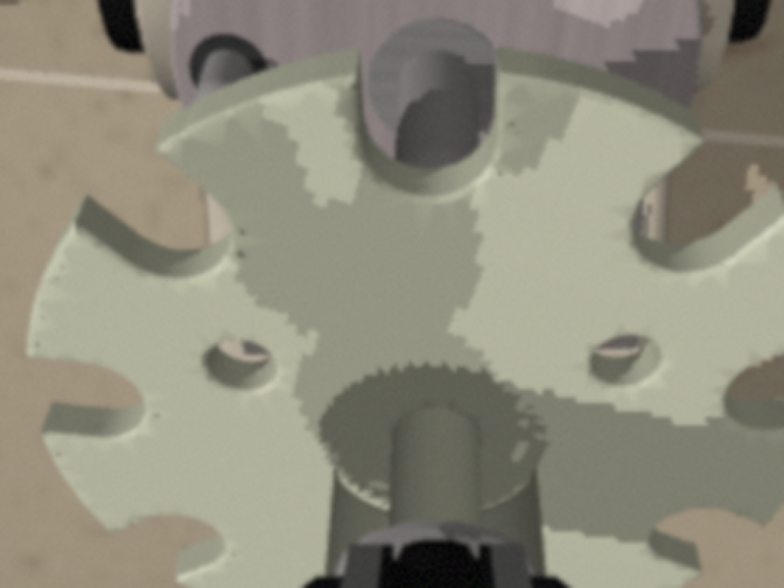

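```bash
python3 - <<'E'
import cv2,numpy as np
a=cv2.imread("pics/w9.png")[20:190,200:400];b=cv2.imread("pics/w11.png")[0:170,160:360]
z=np.hstack([cv2.resize(x,None,fx=4,fy=4,interpolation=cv2.INTER_CUBIC) for x in(a,)]);cv2.imwrite("pics/w9z.png",z[:600])
cv2.imwrite("pics/w11z.png",cv2.resize(b,None,fx=4,fy=4,interpolation=cv2.INTER_CUBIC)[:600])
E
```

```text
(no output)
```

View pics/w9z.png

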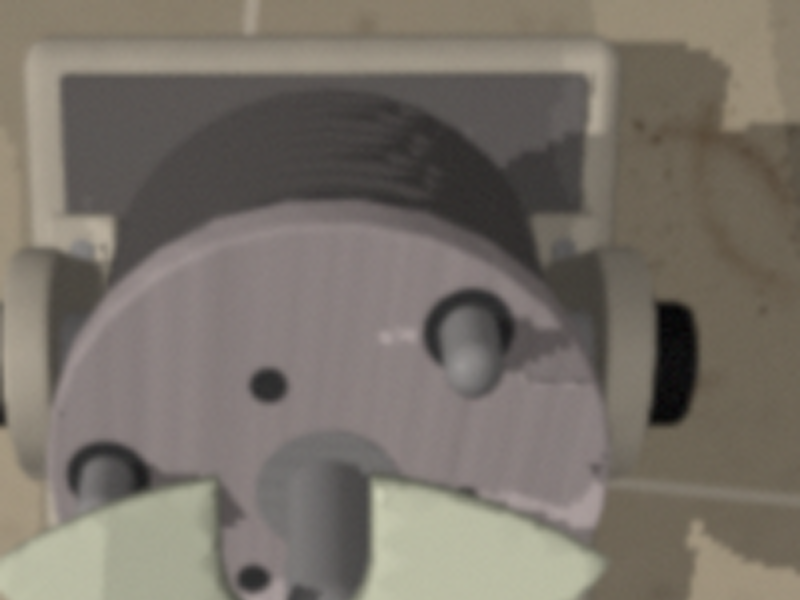

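View pics/w11z.png

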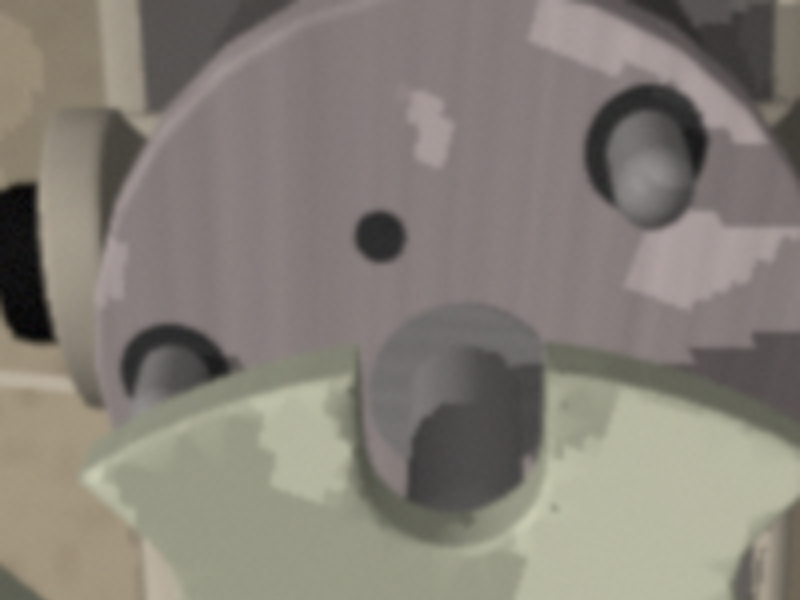

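```bash
cat > fit2.py <<'E'
import hubfit as H, pickle
from h import *
from scipy.optimize import least_squares
c9=cal(None,pickle.load(open("w9.pkl","rb"))[1]);c11=cal(None,pickle.load(open("w11.pkl","rb"))[1])
w9=lambda u,v:(u/4+200-.4,v/4+20-.4)
w11=lambda u,v:(u/4+160-.4,v/4-.4)
O9=[(c9,"A0",w9(470,330)),(c9,"A12",w9(472,366)),(c9,"B0",w9(110,480)),(c9,"p0",w9(328,487))]
O11=[(c11,"A0",w11(646,150)),(c11,"A12",w11(652,190)),(c11,"B0",w11(175,380)),(c11,"p0",w11(460,393))]
for nm,O in [("9",O9),("11",O11),("both",O9+O11),("all",O9+O11+H.O[:8])]:
    f=lambda q:np.concatenate([proj(c,H.P(q,n))-uv for c,n,uv in O])
    r=least_squares(f,[.575,-.229,.083,-.595]);q=r.x;print(nm,q[:2],np.degrees(q[2:]),r.fun.reshape(-1,2).round(1).tolist())
E
python3 fit2.py
```

```text
9 [ 0.57354469 -0.22992105] [  6.47508578 -35.40796473] [[-0.6, -0.4], [0.4, -0.1], [-0.0, -0.5], [0.2, 1.1]]
11 [ 0.57301187 -0.22958084] [  7.35268798 -36.72269025] [[-0.8, 0.2], [0.4, -0.3], [-0.0, -0.4], [0.4, 0.5]]
both [ 0.5731906  -0.22968135] [  7.22735664 -36.48145199] [[-0.7, 0.2], [0.4, 0.5], [-0.4, -0.2], [-0.1, 1.5], [-0.7, -0.2], [0.5, -0.8], [0.2, -0.6], [0.6, 0.2]]
all [ 0.5731142  -0.22976341] [  6.19589684 -35.43612946] [[-0.7, 0.4], [0.3, 0.7], [-0.3, -0.3], [-0.0, 1.6], [-0.7, 0.0], [0.3, -0.6], [0.4, -0.6], [0.7, 0.4], [0.0, -0.6], [0.3, -0.5], [0.0, 0.3], [0.0, -0.2], [-0.3, -0.9], [0.1, -0.8], [-0.1, -0.8], [0.0, 1.0]]
```

```bash
python3 - <<'E'
from h import *
go([0.5346,-0.2339,0.2004],6)
E
python3 -m handwheel '[{"jaw":2,"delta_pos":[-0.005,0,-0.009],"turn":0},{"jaw":2,"delta_pos":[-0.004,0,-0.014],"turn":-0.007},{"jaw":2,"delta_pos":[0.008,0,-0.022],"turn":-0.007},{"jaw":2,"delta_pos":[0.022,0.001,-0.029],"turn":-0.007},{"jaw":2,"delta_pos":[0.036,0.001,-0.034],"turn":-0.007},{"jaw":2,"delta_pos":[0.040,0.0014,-0.034],"turn":-0.007},{"jaw":2,"delta_pos":[0.040,0.0014,-0.034],"turn":-0.007},{"jaw":2,"delta_pos":[0.040,0.0014,-0.034],"turn":-0.007}]' 20
python3 - <<'E'
from h import *
import pickle
go([0.5346,-0.2339,0.2004],6)
o=get_obs();c=calibration("wrist");im=snap("wrist","w13");pickle.dump((o,c),open("w13.pkl","wb"));s=snap("side","s13")
z=cv2.resize(s[180:280,270:370],None,fx=4,fy=4,interpolation=cv2.INTER_CUBIC)[:400]
z=np.hstack([z,im[10:410,100:450]]);z=(255*(z/255.)**.5).astype(np.uint8);cv2.imwrite("pics/sw13.png",z);
E
```

```text
clock 11.95 pos [ 0.4945 -0.2358  0.1687] head 4.73 w 0.155 F [-3.2  1.1  7.9]
delta [ 0.0401  0.0014 -0.0317] dist 0.051 turn -0.007041024984180271
clock: 12.62
position: [0.5337, -0.2337, 0.2009]
ee_rot: [0.999, 0.053, -0.001, -0.0]
ft_force: [0.2, -0.2, -4.1]
grip_width: 0.154
clock 12.62 pos [ 0.5337 -0.2337  0.2009] head 6.03 w 0.154 F [ 0.2 -0.2 -4.1]
delta [0.0008 0.0003 0.0005] dist 0.001 turn 0.00015806963091541268
```

View pics/sw13.png

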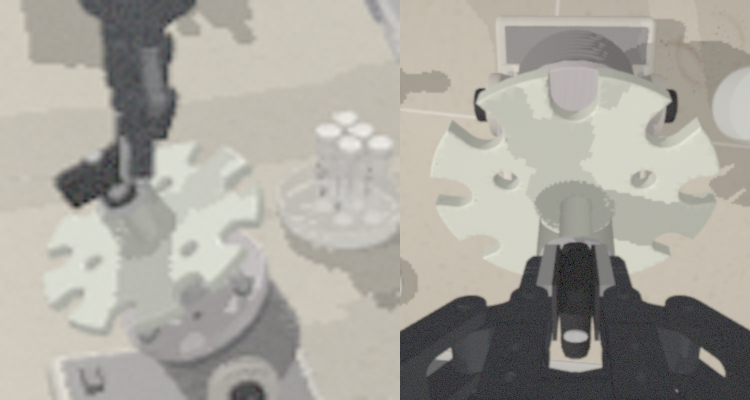

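```bash
python3 - <<'E'
from h import *
import hubfit as H
S=cal("side")
im=cv2.imread("pics/s13.png");
q=[.5732,-.2297,np.radians(6),-.6]
print("pred F",proj(S,H.P(q,"p0")),"obs",(318.6,253.3)); 
o=get_obs();G=o["position"]+[0,0,.0495];A=H.axes(np.radians(6));th=np.radians(29.5)
u=np.array([np.cos(np.radians(6)),np.sin(np.radians(6)),0]);xh=u*np.cos(th)+[0,0,np.sin(th)];zh=-u*np.sin(th)+np.array([0,0,np.cos(th)])
c=G-.023*xh-.060*zh; print("disc top",c,"pred",proj(S,c),"obs",(307.9,238.6)); b=c-.010*zh
print("underside in hub frame",A.T@(b-np.array([.5732,-.2297,.135])))
g=cv2.cvtColor(im,cv2.COLOR_BGR2HSV)
z=cv2.resize(im[205:275,275:345],None,fx=8,fy=8,interpolation=cv2.INTER_CUBIC);cv2.imwrite("pics/s13z.png",z)
E
```

```text
pred F [317.03005969 252.17494692] obs (318.6, 253.3)
disc top [ 0.54301222 -0.23294955  0.1870997 ] pred [306.30113292 237.99081064] obs (307.9, 238.6)
underside in hub frame [-3.31745771e-04 -7.62647806e-05  5.03010853e-02]
```

View pics/s13z.png

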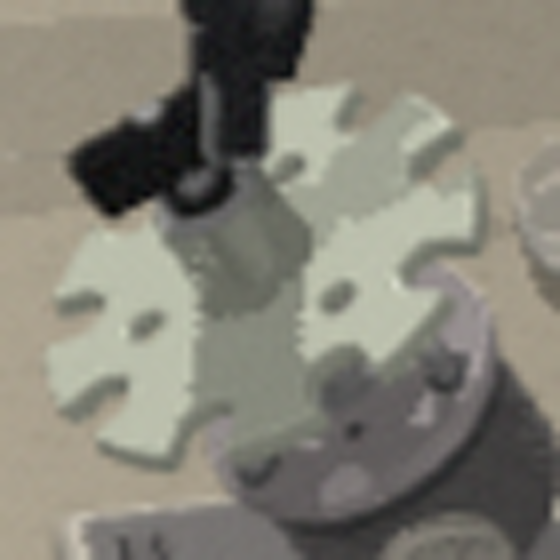

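```bash
python3 -m handwheel '[{"jaw":2,"delta_pos":[0.0022,0,0.0033],"turn":0},{"jaw":2,"delta_pos":[0.0037,0,0.0059],"turn":0},{"jaw":2,"delta_pos":[0.0045,0,0.0072],"turn":0},{"jaw":2,"delta_pos":[0.0052,0,0.0085],"turn":0},{"jaw":2,"delta_pos":[0.0052,0,0.0085],"turn":0}]' 20
python3 -m handwheel '[{"jaw":2,"delta_pos":[0.0015,0,0.0026],"turn":0},{"jaw":2,"delta_pos":[0.0025,0,0.0043],"turn":0},{"jaw":2,"delta_pos":[0.0025,0,0.0043],"turn":0}]' 20
```

```text
clock: 13.13
position: [0.5396, -0.233, 0.1927]
ee_rot: [0.999, 0.052, -0.0, -0.0]
ft_force: [0.2, 0.0, -4.8]
grip_width: 0.155
clock: 13.38
position: [0.5422, -0.2327, 0.1884]
ee_rot: [0.999, 0.052, -0.0, -0.0]
ft_force: [-0.6, 0.6, -4.4]
grip_width: 0.152
```

```bash
python3 -m handwheel '[{"jaw":2,"delta_pos":[0.0015,0,0.0026],"turn":0},{"jaw":2,"delta_pos":[0.003,0,0.0052],"turn":0},{"jaw":2,"delta_pos":[0.003,0,0.0052],"turn":0}]' 20
python3 -m handwheel '[{"jaw":2,"delta_pos":[0.0015,0,0.0026],"turn":0},{"jaw":2,"delta_pos":[0.003,0,0.0052],"turn":0},{"jaw":2,"delta_pos":[0.003,0,0.0052],"turn":0}]' 20
```

```text
clock: 13.63
position: [0.5452, -0.2323, 0.183]
ee_rot: [0.999, 0.052, -0.0, -0.0]
ft_force: [0.1, 0.0, -3.8]
grip_width: 0.155
clock: 13.88
position: [0.5482, -0.2321, 0.1778]
ee_rot: [0.999, 0.052, -0.0, -0.0]
ft_force: [0.9, 0.2, -4.5]
grip_width: 0.153
```

```bash
python3 -m handwheel '[{"jaw":2,"delta_pos":[0.0015,0,0.0026],"turn":0},{"jaw":2,"delta_pos":[0.0025,0,0.0043],"turn":0},{"jaw":2,"delta_pos":[0.0025,0,0.0043],"turn":0}]' 20
python3 -m handwheel '[{"jaw":2,"delta_pos":[0.0005,0,0.0009],"turn":0},{"jaw":2,"delta_pos":[0.001,0,0.0017],"turn":0},{"jaw":2,"delta_pos":[0.001,0,0.0017],"turn":0}]' 20
python3 - <<'E'
from h import *
import pickle
o=get_obs();c=calibration("wrist");im=snap("wrist","w14");pickle.dump((o,c),open("w14.pkl","wb"));s=snap("side","s14")
z=cv2.resize(s[200:280,275:355],None,fx=5,fy=5,interpolation=cv2.INTER_CUBIC)[:400]
z=np.hstack([z,im[10:410,100:450]]);z=(255*(z/255.)**.5).astype(np.uint8);cv2.imwrite("pics/sw14.png",z);
E
```

```text
clock: 14.13
position: [0.5507, -0.2319, 0.1736]
ee_rot: [0.999, 0.052, -0.0, -0.0]
ft_force: [-0.6, -0.0, -5.2]
grip_width: 0.155
clock: 14.38
position: [0.5516, -0.2319, 0.1723]
ee_rot: [0.999, 0.052, -0.0, 0.0]
ft_force: [-1.9, -0.6, -5.5]
grip_width: 0.151
```

View pics/sw14.png

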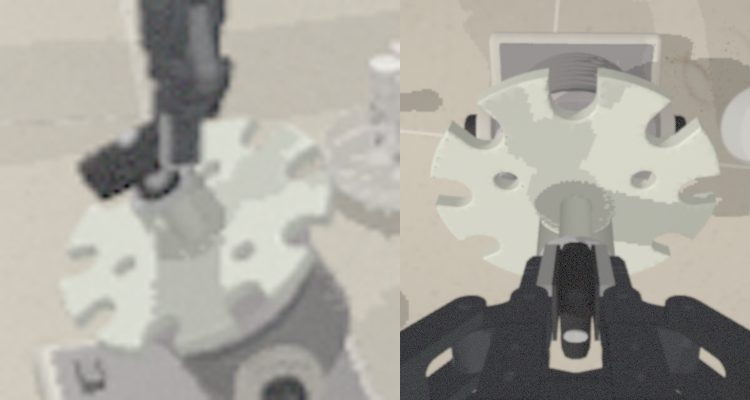

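```bash
python3 -m handwheel '[{"jaw":20,"delta_pos":[0,0,0],"turn":0},{"jaw":20,"delta_pos":[0,0,0],"turn":0},{"jaw":20,"delta_pos":[0,0,-0.002],"turn":0},{"jaw":20,"delta_pos":[0,0,-0.004],"turn":0},{"jaw":20,"delta_pos":[0,0,-0.004],"turn":0}]' 20
python3 - <<'E'
from h import *
import pickle
go([0.5516,-.2319,.1763],6)
o=get_obs();c=calibration("wrist");im=snap("wrist","w15");pickle.dump((o,c),open("w15.pkl","wb"));s=snap("side","s15")
z=cv2.resize(s[200:280,275:355],None,fx=5,fy=5,interpolation=cv2.INTER_CUBIC)[:400]
z=np.hstack([z,im[10:410,100:450]]);z=(255*(z/255.)**.5).astype(np.uint8);cv2.imwrite("pics/sw15.png",z);
E
```

```text
clock: 14.9
position: [0.5523, -0.232, 0.1776]
ee_rot: [0.999, 0.052, 0.001, 0.0]
ft_force: [0.2, 0.7, 0.1]
grip_width: 0.234
clock 14.90 pos [ 0.5523 -0.232   0.1776] head 6.01 w 0.234 F [0.2 0.7 0.1]
delta [-0.0007 -0.0002  0.0013] dist 0.001 turn 4.432216834102418e-05
```

View pics/sw15.png

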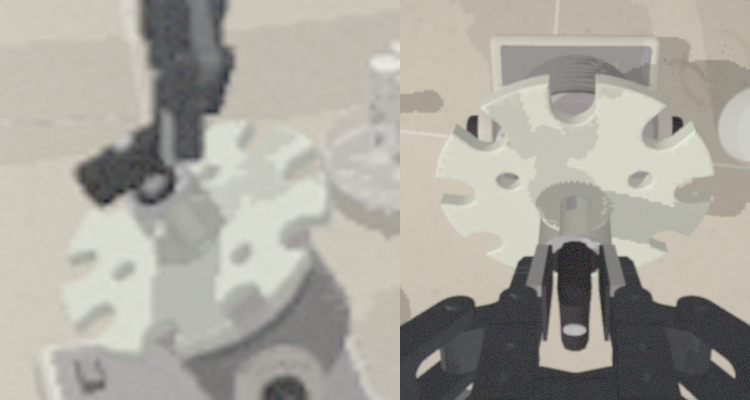

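```bash
python3 -m handwheel '[{"jaw":20,"delta_pos":[0,-0.002,0],"turn":-0.03},{"jaw":20,"delta_pos":[0,-0.0035,0],"turn":-0.055},{"jaw":20,"delta_pos":[-0.0005,-0.0052,0.0003],"turn":-0.083},{"jaw":20,"delta_pos":[-0.0009,-0.0068,0.0005],"turn":-0.11},{"jaw":20,"delta_pos":[-0.0014,-0.0084,0.0008],"turn":-0.137},{"jaw":20,"delta_pos":[-0.002,-0.0101,0.0012],"turn":-0.163},{"jaw":20,"delta_pos":[-0.002,-0.0101,0.0012],"turn":-0.163}]' 20
python3 - <<'E'
from h import *
import pickle
go([0.5516,-.2319,.1763],6)
o=get_obs();c=calibration("wrist");im=snap("wrist","w16");pickle.dump((o,c),open("w16.pkl","wb"));s=snap("side","s16")
z=cv2.resize(s[200:280,275:355],None,fx=5,fy=5,interpolation=cv2.INTER_CUBIC)[:400]
z=np.hstack([z,im[10:410,100:450]]);z=(255*(z/255.)**.5).astype(np.uint8);cv2.imwrite("pics/sw16.png",z);
E
```

```text
clock: 15.58
position: [0.5487, -0.2222, 0.1755]
ee_rot: [0.952, 0.305, 0.0, 0.0]
ft_force: [-0.7, 0.7, 0.1]
grip_width: 0.233
clock 15.58 pos [ 0.5487 -0.2222  0.1755] head 35.55 w 0.233 F [-0.7  0.7  0.1]
delta [-0.0033  0.0096 -0.0008] dist 0.010 turn 0.16415239958555408
```

View pics/sw16.png

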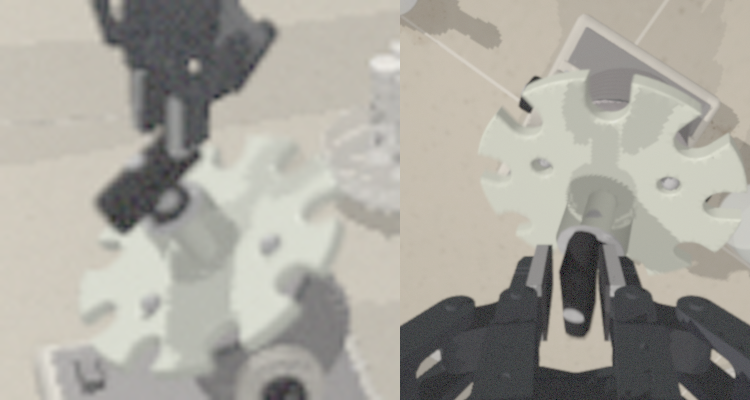

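```bash
python3 - <<'E'
from h import *
im=cv2.imread("pics/w16.png");z=cv2.resize(im[70:270,170:460],None,fx=2.7,fy=2.7,interpolation=cv2.INTER_CUBIC);cv2.imwrite("pics/w16z.png",z)
s=cv2.imread("pics/s16.png");cv2.imwrite("pics/s16z.png",cv2.resize(s[215:285,280:360],None,fx=8,fy=8,interpolation=cv2.INTER_CUBIC))
E
```

```text
(no output)
```

View pics/w16z.png

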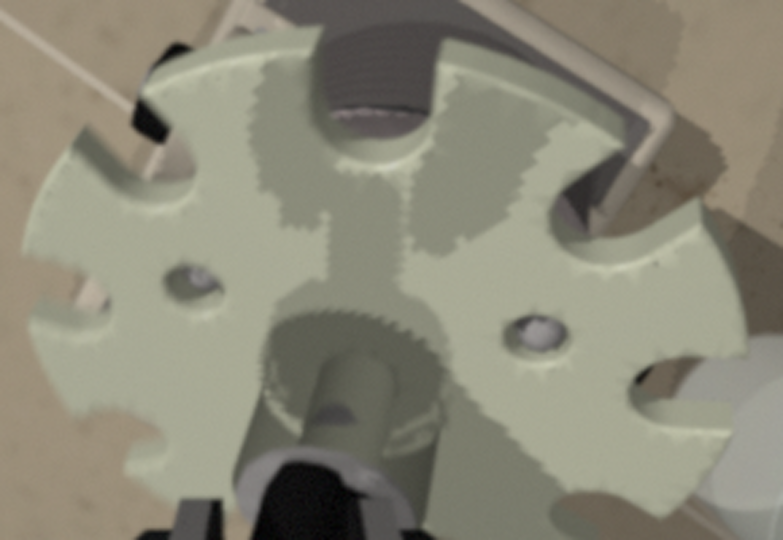

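View pics/s16z.png

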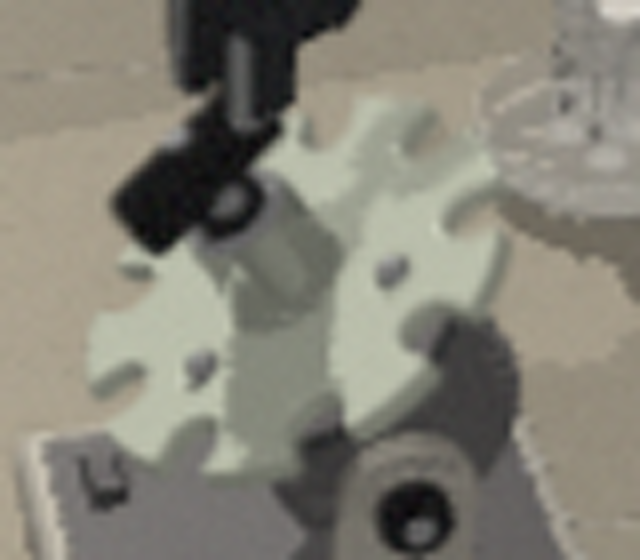

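```bash
python3 - <<'E'
from h import *
import hubfit as H,pickle
S=cal("side");q=[.5732,-.2297,np.radians(6),-.6]
for n in("p10","p27"): print(n,proj(S,H.P(q,n))+[1.6,.9])
W=cal(None,pickle.load(open("w16.pkl","rb"))[1])
# hole at studs: top surface flush
w=lambda u,v:(u/2.7+170-.3,v/2.7+70-.3)
print("obs holes",w(195,291),w(537,338))
for ph in (-34,-35.5,-37):
  q[3]=np.radians(ph)
  for hh in (10,27): print(ph,hh,[proj(W,H.P(q,k+str(hh))).round(1).tolist() for k in "BA"])
E
```

```text
p10 [316.90013519 250.76191395]
p27 [313.92585388 246.78508679]
obs holes (241.92222222222222, 177.47777777777776) (368.5888888888889, 194.88518518518515)
-34 10 [[246.5, 168.0], [369.3, 187.2]]
-34 27 [[237.5, 185.4], [367.4, 207.0]]
-35.5 10 [[247.3, 166.9], [369.9, 188.6]]
-35.5 27 [[238.3, 184.3], [368.1, 208.5]]
-37 10 [[248.2, 165.7], [370.5, 190.1]]
-37 27 [[239.2, 183.2], [368.7, 210.0]]
```

```bash
python3 -m handwheel '[{"jaw":28,"delta_pos":[0,0,0],"turn":0},{"jaw":28,"delta_pos":[0,0.0,0],"turn":0},{"jaw":28,"delta_pos":[0,0.0,0],"turn":0},{"jaw":28,"delta_pos":[0,0.0,0],"turn":0}]' 20
python3 - <<'E'
from h import *
import pickle
go([0.5516,-.2319,.1763],6)
o=get_obs();c=calibration("wrist");im=snap("wrist","w17");pickle.dump((o,c),open("w17.pkl","wb"));s=snap("side","s17")
z=cv2.resize(im[70:270,170:460],None,fx=2.7,fy=2.7,interpolation=cv2.INTER_CUBIC);cv2.imwrite("pics/w17z.png",z)
cv2.imwrite("pics/s17z.png",cv2.resize(s[215:285,280:360],None,fx=8,fy=8,interpolation=cv2.INTER_CUBIC))
E
```

```text
clock: 16.02
position: [0.5486, -0.2219, 0.1752]
ee_rot: [0.953, 0.303, -0.0, -0.0]
ft_force: [0.3, -0.8, -0.1]
grip_width: 0.328
clock 16.02 pos [ 0.5486 -0.2219  0.1752] head 35.31 w 0.328 F [ 0.3 -0.8 -0.1]
delta [-0.0033  0.0099 -0.0011] dist 0.010 turn 0.16285013567143158
```

View pics/w17z.png

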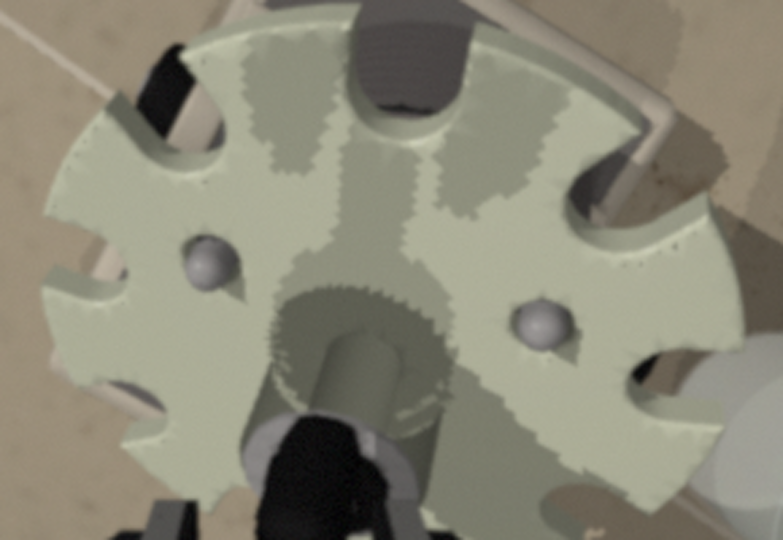

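View pics/s17z.png

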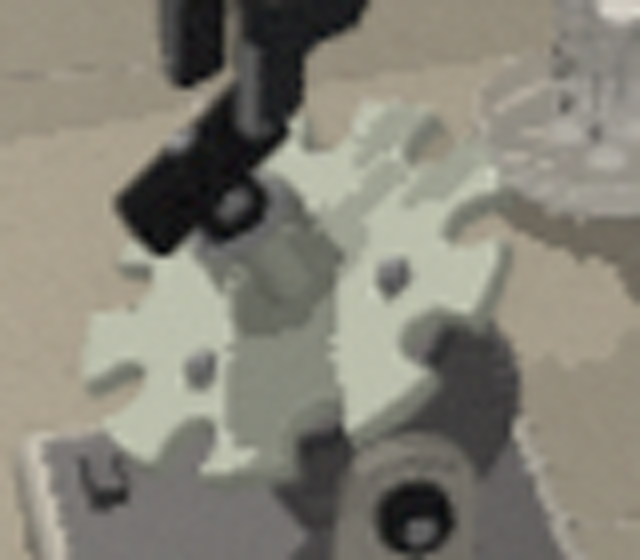

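```bash
cat > path.py <<'E'
from h import *
import hubfit as H,sys
o=get_obs();print(o["joint_pos"].round(2));go(o["position"],6)
F=np.array([.5732,-.2297,.135]);A=H.axes(np.radians(6));Rt=R.from_quat(o["ee_rot"]).as_matrix();h0=np.degrees(np.arctan2(Rt[1,0],Rt[0,0]))
up=float(sys.argv[1]);r=float(sys.argv[2])
for ph in map(float,sys.argv[3:]):
    a=np.radians(ph);G=F+A@np.array([r*np.cos(a),r*np.sin(a),.070]);T=G-[0,0,.05-up]
    hd=np.degrees(np.arctan2(np.sin(a),.866*np.cos(a)))+6
    print(ph,"T",T.round(4),"delta",(Rt.T@(T-o["position"])).round(4),"turn %.3f"%(-(hd-h0)/180))
E
python3 path.py .007 .023 25 15 5 -5 -15 -25 -35 -45 -55 -65 -75
```

```text
[ 0.7   0.31 -0.48  1.56  0.14  1.31 -0.75]
clock 16.12 pos [ 0.5486 -0.222   0.1753] head 35.33 w 0.326 F [ 0.3 -1.  -0.6]
delta [0. 0. 0.] dist 0.000 turn 0.16294543016877047
25.0 T [ 0.5553 -0.2218  0.163 ] delta [0.0055 0.0037 0.0122] turn 0.006
15.0 T [ 0.5569 -0.2254  0.1637] delta [0.0047 0.0076 0.0115] turn 0.067
5.0 T [ 0.5579 -0.2293  0.1641] delta [0.0033 0.0113 0.0112] turn 0.131
-5.0 T [ 0.5583 -0.2333  0.1641] delta [0.0014 0.0148 0.0112] turn 0.195
-15.0 T [ 0.5581 -0.2373  0.1637] delta [-0.0011  0.018   0.0115] turn 0.258
-25.0 T [ 0.5574 -0.2411  0.163 ] delta [-0.004   0.0207  0.0122] turn 0.320
-35.0 T [ 0.556  -0.2448  0.162 ] delta [-0.0072  0.0229  0.0132] turn 0.379
-45.0 T [ 0.5541 -0.2481  0.1608] delta [-0.0106  0.0244  0.0145] turn 0.436
-55.0 T [ 0.5517 -0.2509  0.1592] delta [-0.0142  0.0254  0.016 ] turn 0.489
-65.0 T [ 0.5489 -0.2532  0.1575] delta [-0.0178  0.0257  0.0178] turn 0.541
-75.0 T [ 0.5458 -0.2549  0.1556] delta [-0.0213  0.0253  0.0197] turn 0.590
```

```bash
python3 -m handwheel '[{"jaw":32,"delta_pos":[0.003,0.002,0.004],"turn":0.006},{"jaw":32,"delta_pos":[0.0055,0.0037,0.008],"turn":0.006},{"jaw":32,"delta_pos":[0.0055,0.0037,0.0122],"turn":0.006},{"jaw":32,"delta_pos":[0.0055,0.0037,0.0122],"turn":0.006}]' 30
python3 - <<'E'
from h import *
import pickle
go([0.5516,-.2319,.1763],6)
o=get_obs();c=calibration("wrist");im=snap("wrist","w18");pickle.dump((o,c),open("w18.pkl","wb"));s=snap("side","s18")
z=cv2.resize(s[205:285,275:355],None,fx=5,fy=5,interpolation=cv2.INTER_CUBIC)[:400]
z=np.hstack([z,im[10:410,100:450]]);z=(255*(z/255.)**.5).astype(np.uint8);cv2.imwrite("pics/sw18.png",z);
E
```

```text
clock: 16.45
position: [0.5549, -0.2215, 0.1617]
ee_rot: [0.956, 0.295, -0.001, -0.001]
ft_force: [-0.7, -0.1, -0.1]
grip_width: 0.374
clock 16.45 pos [ 0.5549 -0.2215  0.1617] head 34.29 w 0.374 F [-0.7 -0.1 -0.1]
delta [-0.0086  0.0067 -0.0146] dist 0.018 turn 0.1571473093781964
```

View pics/sw18.png

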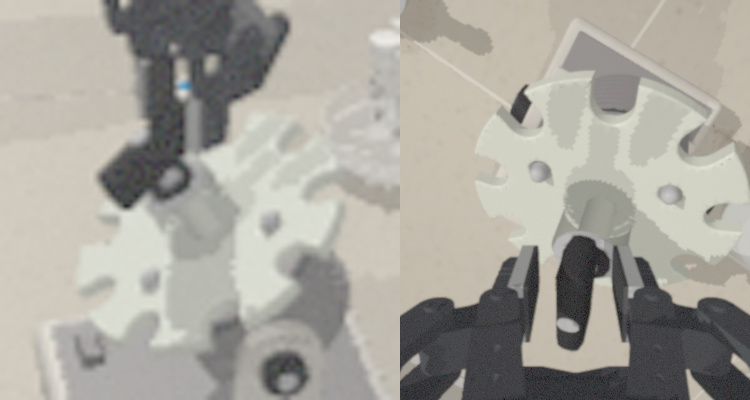

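```bash
python3 path.py .007 .023 25 15 5 -5 -15 -25 -35 -45 
```

```text
[ 0.69  0.33 -0.47  1.56  0.15  1.29 -0.78]
clock 16.55 pos [ 0.5551 -0.2217  0.1626] head 34.28 w 0.376 F [ 0.4 -0.4  0.2]
delta [0. 0. 0.] dist 0.000 turn 0.15709240883804448
25.0 T [ 0.5553 -0.2218  0.163 ] delta [ 0.0001  0.0002 -0.0004] turn -0.000
15.0 T [ 0.5569 -0.2254  0.1637] delta [-0.0006  0.0041 -0.0011] turn 0.062
5.0 T [ 0.5579 -0.2293  0.1641] delta [-0.0019  0.0078 -0.0014] turn 0.125
-5.0 T [ 0.5583 -0.2333  0.1641] delta [-0.0038  0.0114 -0.0014] turn 0.189
-15.0 T [ 0.5581 -0.2373  0.1637] delta [-0.0062  0.0146 -0.0011] turn 0.253
-25.0 T [ 0.5574 -0.2411  0.163 ] delta [-0.0091  0.0173 -0.0004] turn 0.314
-35.0 T [ 0.556  -0.2448  0.162 ] delta [-0.0122  0.0196  0.0006] turn 0.374
-45.0 T [ 0.5541 -0.2481  0.1608] delta [-0.0157  0.0212  0.0019] turn 0.430
```

```bash
python3 -m handwheel '[{"jaw":32,"delta_pos":[-0.0003,0.0021,-0.0007],"turn":0.031},{"jaw":32,"delta_pos":[-0.0006,0.0041,-0.0011],"turn":0.062},{"jaw":32,"delta_pos":[-0.0012,0.006,-0.0013],"turn":0.094},{"jaw":32,"delta_pos":[-0.0019,0.0078,-0.0014],"turn":0.125},{"jaw":32,"delta_pos":[-0.0028,0.0096,-0.0014],"turn":0.157},{"jaw":32,"delta_pos":[-0.0038,0.0114,-0.0014],"turn":0.189},{"jaw":32,"delta_pos":[-0.005,0.013,-0.0013],"turn":0.221},{"jaw":32,"delta_pos":[-0.0062,0.0146,-0.0011],"turn":0.253},{"jaw":32,"delta_pos":[-0.0076,0.016,-0.0008],"turn":0.284},{"jaw":32,"delta_pos":[-0.0091,0.0173,-0.0004],"turn":0.314}]' 30
python3 - <<'E'
from h import *
import pickle
print(get_obs()["torque"])
o=get_obs();c=calibration("wrist");im=snap("wrist","w19");pickle.dump((o,c),open("w19.pkl","wb"));s=snap("side","s19")
z=cv2.resize(s[205:285,275:355],None,fx=5,fy=5,interpolation=cv2.INTER_CUBIC)[:400]
z=np.hstack([z,im[10:410,100:450]]);z=(255*(z/255.)**.5).astype(np.uint8);cv2.imwrite("pics/sw19.png",z);
E
python3 path.py .007 .023 -25 -35 -45 -55 -65 -75 -85
```

```text
clock: 17.38
position: [0.5582, -0.2396, 0.1644]
ee_rot: [0.981, -0.195, 0.0, -0.001]
ft_force: [-0.4, 5.1, 5.6]
grip_width: 0.378
[1.24182247 0.09501995 0.05587086]
[ 0.59  0.33 -0.33  1.54  0.11  1.29 -1.71]
clock 17.48 pos [ 0.5583 -0.24    0.1644] head -22.41 w 0.370 F [0.2 4.3 3.3]
delta [0. 0. 0.] dist 0.000 turn -0.15783683552907632
-25.0 T [ 0.5574 -0.2411  0.163 ] delta [-0.0004  0.0014  0.0014] turn -0.001
-35.0 T [ 0.556  -0.2448  0.162 ] delta [-0.0003  0.0053  0.0024] turn 0.059
-45.0 T [ 0.5541 -0.2481  0.1608] delta [-0.0008  0.009   0.0037] turn 0.115
-55.0 T [ 0.5517 -0.2509  0.1592] delta [-0.0019  0.0126  0.0052] turn 0.169
-65.0 T [ 0.5489 -0.2532  0.1575] delta [-0.0036  0.0158  0.0069] turn 0.220
-75.0 T [ 0.5458 -0.2549  0.1556] delta [-0.0058  0.0185  0.0088] turn 0.270
-85.0 T [ 0.5425 -0.256   0.1536] delta [-0.0085  0.0208  0.0108] turn 0.318
```

View pics/sw19.png

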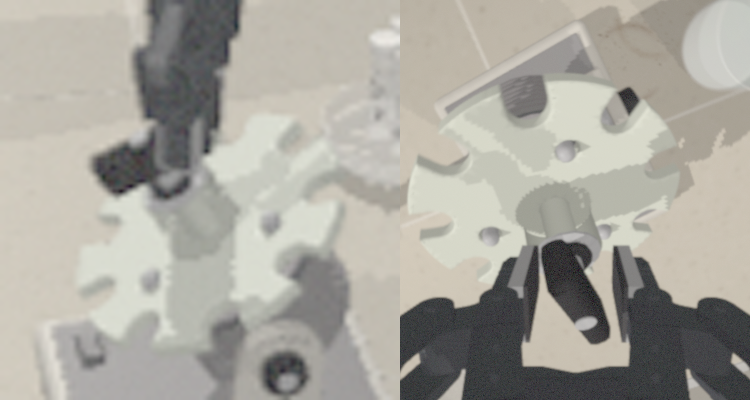

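```bash
python3 -m handwheel '[{"jaw":32,"delta_pos":[0,0.0034,0.001],"turn":0.03},{"jaw":32,"delta_pos":[0,0.0053,0.0015],"turn":0.059},{"jaw":32,"delta_pos":[-0.0004,0.0072,0.002],"turn":0.087},{"jaw":32,"delta_pos":[-0.0008,0.009,0.0025],"turn":0.115},{"jaw":32,"delta_pos":[-0.0013,0.0108,0.003],"turn":0.142},{"jaw":32,"delta_pos":[-0.0019,0.0126,0.004],"turn":0.169},{"jaw":32,"delta_pos":[-0.0027,0.0142,0.005],"turn":0.195},{"jaw":32,"delta_pos":[-0.0036,0.0158,0.006],"turn":0.22},{"jaw":32,"delta_pos":[-0.0036,0.0158,0.006],"turn":0.22}]' 30
python3 - <<'E'
from h import *
import pickle
o=get_obs();print(o["joint_pos"].round(2),o["torque"]);c=calibration("wrist");im=snap("wrist","w20");pickle.dump((o,c),open("w20.pkl","wb"));s=snap("side","s20")
z=cv2.resize(s[205:285,275:355],None,fx=5,fy=5,interpolation=cv2.INTER_CUBIC)[:400]
z=np.hstack([z,im[10:410,100:450]]);z=(255*(z/255.)**.5).astype(np.uint8);cv2.imwrite("pics/sw20.png",z);
E
python3 path.py .007 .023 -65 -75 -85 -95
```

```text
clock: 18.23
position: [0.5493, -0.2541, 0.1586]
ee_rot: [0.857, -0.515, 0.001, -0.001]
ft_force: [1.9, 2.5, 4.0]
grip_width: 0.377
[ 0.54  0.32 -0.23  1.56  0.07  1.27 -2.35] [ 0.48005458 -0.61660949  0.07985605]
[ 0.54  0.32 -0.23  1.56  0.07  1.27 -2.34]
clock 18.33 pos [ 0.5492 -0.2542  0.1585] head -61.64 w 0.372 F [2.  2.6 5.7]
delta [0. 0. 0.] dist 0.000 turn -0.3758015345862418
-65.0 T [ 0.5489 -0.2532  0.1575] delta [-0.001  -0.0002  0.001 ] turn 0.002
-75.0 T [ 0.5458 -0.2549  0.1556] delta [-0.001   0.0033  0.0029] turn 0.052
-85.0 T [ 0.5425 -0.256   0.1536] delta [-0.0017  0.0067  0.0049] turn 0.100
-95.0 T [ 0.5391 -0.2563  0.1516] delta [-0.003   0.01    0.0069] turn 0.148
```

View pics/sw20.png

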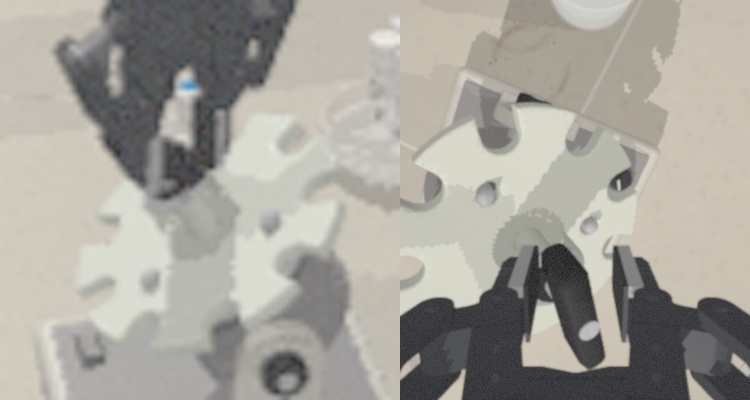

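```bash
python3 -m handwheel '[{"jaw":32,"delta_pos":[-0.0005,0.002,0.001],"turn":0.025},{"jaw":32,"delta_pos":[-0.001,0.0033,0.002],"turn":0.045},{"jaw":32,"delta_pos":[-0.0015,0.005,0.003],"turn":0.045},{"jaw":32,"delta_pos":[-0.002,0.0067,0.0035],"turn":0.045},{"jaw":32,"delta_pos":[-0.002,0.0067,0.0035],"turn":0.045}]' 30
python3 - <<'E'
from h import *
import pickle
o=get_obs();print(o["joint_pos"].round(2),o["torque"],o["ft_force"]);c=calibration("wrist");im=snap("wrist","w21");pickle.dump((o,c),open("w21.pkl","wb"));s=snap("side","s21")
z=cv2.resize(s[205:285,275:355],None,fx=5,fy=5,interpolation=cv2.INTER_CUBIC)[:400]
z=np.hstack([z,im[10:410,100:450]]);z=(255*(z/255.)**.5).astype(np.uint8);cv2.imwrite("pics/sw21.png",z);
E
```

```text
clock: 18.75
position: [0.5439, -0.2564, 0.1557]
ee_rot: [0.82, -0.572, 0.003, -0.001]
ft_force: [9.1, 0.3, 4.6]
grip_width: 0.372
[ 0.53  0.31 -0.21  1.58  0.06  1.26 -2.47] [-0.11141403 -2.02434913 -0.0496223 ] [9.06583721 0.26181178 4.62978763]
```

View pics/sw21.png

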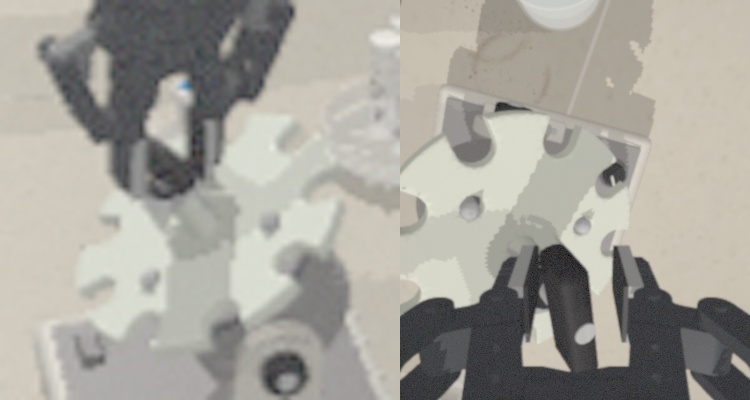

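```bash
cat > kn.py <<'E'
from h import *
import hubfit as H,pickle,sys
F=np.array([.5732,-.2297,.135]);A=H.axes(np.radians(6))
def onax(W,uv,ht):
    C,d=ray(W,uv);c=A.T@(C-F);d=A.T@d;return (c+d*(ht-c[2])/d[2])*1000
if __name__=="__main__":
    W=cal(None,pickle.load(open(sys.argv[1]+".pkl","rb"))[1])
    for s in sys.argv[2:]:
        u,v=map(float,s.split(","));print(s,onax(W,(u,v),.084).round(1))
E
python3 kn.py w21 286,343 253,258 257,256 246,258; python3 - <<'E'
import cv2
im=cv2.imread("pics/w21.png");z=cv2.resize(im[235:400,200:340],None,fx=3.6,fy=3.6,interpolation=cv2.INTER_CUBIC)
z=(255*(z/255.)**.45).astype('uint8');cv2.imwrite("pics/w21z.png",z)
E
```

```text
286,343 [-2.4  1.3 84. ]
253,258 [ 24.7 -40.2  84. ]
257,256 [ 23.3 -41.   84. ]
246,258 [ 27.6 -40.2  84. ]
```

View pics/w21z.png

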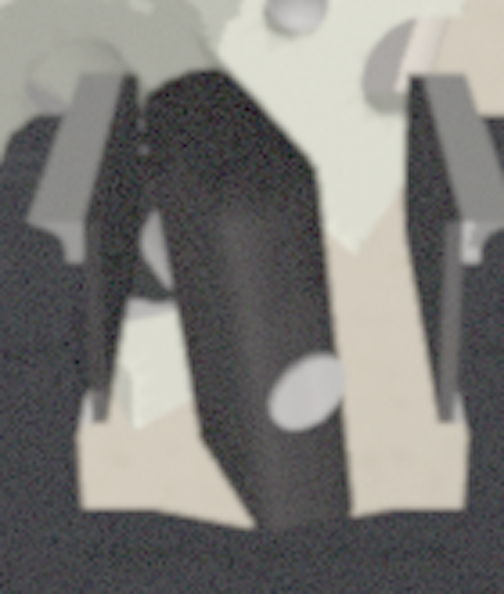

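```bash
python3 kn.py w21 285.3,343.9 277.8,284.4 288.3,282.2 266.7,286
```

```text
285.3,343.9 [-2.2  1.8 84. ]
277.8,284.4 [ 10.6 -28.5  84. ]
288.3,282.2 [  5.9 -29.2  84. ]
266.7,286 [ 15.6 -28.1  84. ]
```

```bash
python3 -m handwheel '[{"jaw":32,"delta_pos":[-0.0005,0.001,0.001],"turn":0},{"jaw":32,"delta_pos":[-0.001,0.002,0.0015],"turn":0},{"jaw":32,"delta_pos":[-0.001,0.002,0.0015],"turn":0}]' 30
python3 -m handwheel '[{"jaw":32,"delta_pos":[-0.0005,0.001,0.001],"turn":0},{"jaw":32,"delta_pos":[-0.001,0.002,0.0015],"turn":0},{"jaw":32,"delta_pos":[-0.001,0.002,0.0015],"turn":0}]' 30
python3 - <<'E'
from h import *
import pickle
o=get_obs();print(o["joint_pos"].round(2),o["torque"],o["ft_force"]);c=calibration("wrist");im=snap("wrist","w22");pickle.dump((o,c),open("w22.pkl","wb"))
z=cv2.resize(im[235:400,200:340],None,fx=3.6,fy=3.6,interpolation=cv2.INTER_CUBIC)
z=(255*(z/255.)**.45).astype('uint8');cv2.imwrite("pics/w22z.png",z)
E
```

```text
clock: 19.1
position: [0.5436, -0.2565, 0.1555]
ee_rot: [0.821, -0.572, 0.005, -0.002]
ft_force: [13.7, -1.8, 7.9]
grip_width: 0.377
clock: 19.35
position: [0.5433, -0.2566, 0.1554]
ee_rot: [0.821, -0.571, 0.007, -0.002]
ft_force: [19.6, -3.1, 10.9]
grip_width: 0.372
[ 0.54  0.3  -0.21  1.59  0.06  1.25 -2.47] [-0.649152   -4.45862096 -0.03841056] [19.58974134 -3.1234562  10.92153953]
```

View pics/w22z.png

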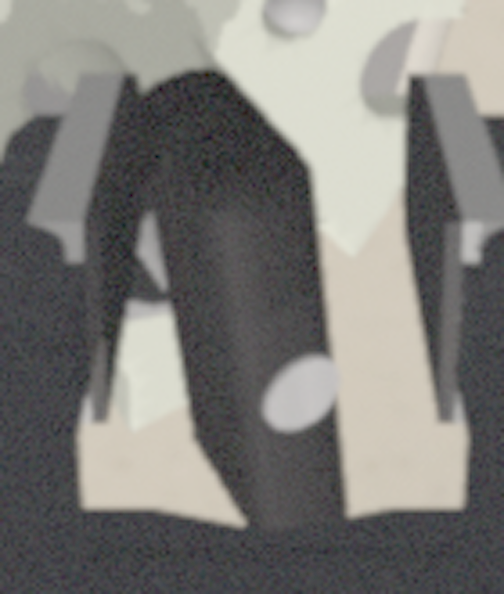

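```bash
python3 -m handwheel '[{"jaw":36,"delta_pos":[0.001,-0.003,-0.002],"turn":0},{"jaw":36,"delta_pos":[0.002,-0.006,-0.003],"turn":0},{"jaw":40,"delta_pos":[0.002,-0.008,-0.003],"turn":0},{"jaw":40,"delta_pos":[0.002,-0.008,-0.003],"turn":0}]' 30
python3 - <<'E'
from h import *
import pickle
o=get_obs();print(o["joint_pos"].round(2),o["torque"],o["ft_force"]);c=calibration("wrist");im=snap("wrist","w23");pickle.dump((o,c),open("w23.pkl","wb"))
z=cv2.resize(im[100:400,120:420],None,fx=2,fy=2);z=(255*(z/255.)**.45).astype('uint8');cv2.imwrite("pics/w23z.png",z)
E
```

```text
clock: 19.73
position: [0.5445, -0.2543, 0.1531]
ee_rot: [0.82, -0.573, -0.001, 0.0]
ft_force: [-0.3, -0.3, -1.2]
grip_width: 0.465
[ 0.53  0.31 -0.21  1.57  0.07  1.26 -2.48] [ 0.03637268  0.00807302 -0.05056059] [-0.2979204  -0.31494761 -1.17785896]
```

View pics/w23z.png

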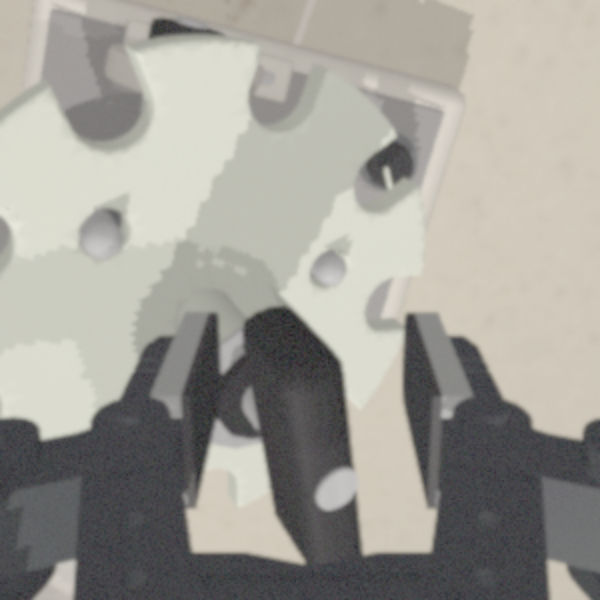

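Bar is free between the jaws; the disc remains flush with studs through its holes. Lift straight up.

```bash
python3 -m handwheel '[{"jaw":46,"delta_pos":[0,-0.001,-0.005],"turn":0},{"jaw":46,"delta_pos":[0,-0.001,-0.015],"turn":0},{"jaw":46,"delta_pos":[0,-0.001,-0.035],"turn":0},{"jaw":46,"delta_pos":[0,-0.001,-0.06],"turn":0},{"jaw":46,"delta_pos":[0,-0.001,-0.09],"turn":0},{"jaw":46,"delta_pos":[0,-0.001,-0.13],"turn":-0.03},{"jaw":46,"delta_pos":[0,-0.001,-0.16],"turn":-0.07},{"jaw":46,"delta_pos":[0,-0.001,-0.18],"turn":-0.1},{"jaw":46,"delta_pos":[0,-0.001,-0.18],"turn":-0.14},{"jaw":46,"delta_pos":[0,-0.001,-0.18],"turn":-0.14}]' 30
python3 - <<'E'
from h import *
import pickle
go([.55,-.25,.3],0)
o=get_obs();c=calibration("wrist");im=snap("wrist","w24");pickle.dump((o,c),open("w24.pkl","wb"));s=snap("side","s24")
z=np.hstack([cv2.resize(s[205:285,275:355],None,fx=5,fy=5,interpolation=cv2.INTER_CUBIC),im[10:410,100:450]]);z=(255*(z/255.)**.6).astype('uint8');cv2.imwrite("pics/w24z.png",z)
E
```

```text
clock: 20.62
position: [0.5463, -0.2544, 0.3363]
ee_rot: [0.926, -0.378, 0.002, 0.0]
ft_force: [0.8, -0.2, -0.6]
grip_width: 0.538
clock 20.62 pos [ 0.5463 -0.2544  0.3363] head -44.40 w 0.538 F [ 0.8 -0.2 -0.6]
delta [-0.0006 -0.0057  0.0363] dist 0.037 turn -0.24666848480267178
```

View pics/w24z.png

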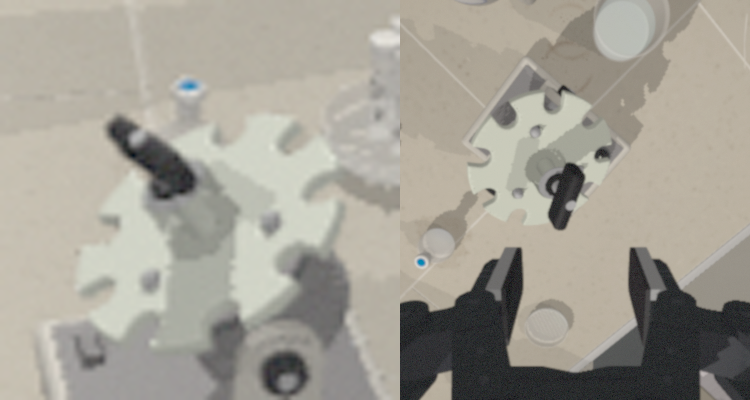

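```bash
python3 - <<'E'
from h import *
im=cv2.imread("pics/w24.png")[85:245,160:320];z=cv2.resize(im,None,fx=3.7,fy=3.7,interpolation=cv2.INTER_CUBIC);z=(255*(z/255.)**.6).astype('uint8');cv2.imwrite("pics/w24y.png",z)
E
```

```text
(no output)
```

View pics/w24y.png

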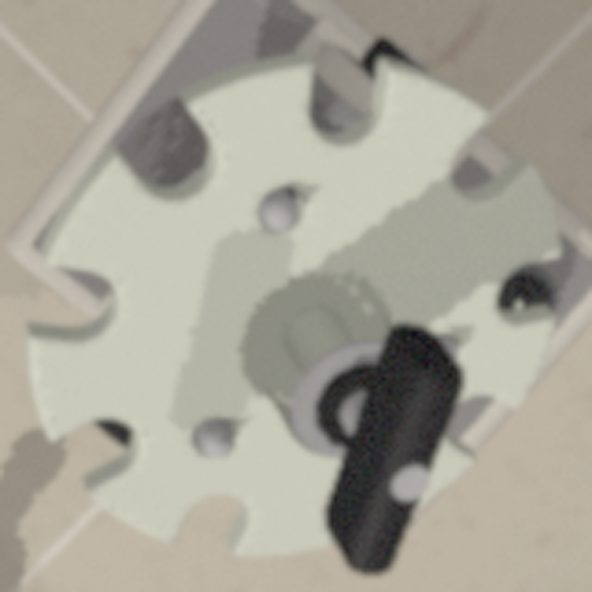

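```bash
python3 - <<'E'
import kn,pickle
from h import *
W=cal(None,pickle.load(open("w24.pkl","rb"))[1])
w=lambda u,v:(u/3.7+160-.4,v/3.7+85-.4)
a,b,s=[kn.onax(W,w(*q),.084) for q in[(462,378),(388,568),(408,483)]]
print(a,b,s,np.degrees(np.arctan2(*(a-b)[1::-1])),np.linalg.norm(a-b))
hA=kn.onax(W,w(281,210),.015);hB=kn.onax(W,w(214,437),.015);print("studs tips",hA,hB,[np.degrees(np.arctan2(h[1],h[0])) for h in(hA,hB)])
E
```

```text
[  8.30451797 -28.57741438  84.        ] [-14.0813723   23.89463544  84.        ] [-0.37439516  1.06394724 84.        ] -66.89569096556964 57.0477352304685
studs tips [ 36.18133667 -25.58830423  15.        ] [ 7.95945835 40.14790627 15.        ] [np.float64(-35.26886114607125), np.float64(78.7863244076426)]
```

```bash
python3 - <<'E'
from workcell import hand_in
print(hand_in())
E
```

```text
the job is handed in; nothing more can be done
None
```

The carrier disc is mounted flush on the hub with its clamp knob at the locked stop. I released it and handed the job in at about 20.7 s, with no verdict reported.

**What I did:**
- The tool can only turn about its own vertical axis. So I gripped the knob bar near one end and pressed the disc's underside against the pilot tip, which tilted it in the jaws to about 30° to match the hub.
- I slid the bore down the pilot along the drive axis until the disc rested on the studs. Then I loosened the jaws and turned the disc about 25° anticlockwise until it dropped over them.
- I pushed the knob a quarter turn clockwise, backed off and lifted clear.

**Last checks:**
- **Flush on the hub:** the stud heads stand through the disc's holes, and the disc's image position matches flush on the face. The camera put the knob's top centre within about 1 mm of where it should be.
- **Locked:** the knob bar measured about 91° from its start angle, give or take 3°. In the last pushes the force rose to about 22 N with almost no movement, which I took as the stop.
- **Clear of the work:** the force reading was about zero after lifting. The flask and beaker look untouched in the last pictures. I did not measure whether any of the glassware or the tip tub had shifted.

**Disagreements:**
- The visible fingertips sat about 35 mm behind the reported tool point, so my first attempt closed above the knob. I corrected this from the pictures.
- The side camera placed things about 5 mm farther out in x than the wrist and top cameras, so I relied on the wrist camera and relative offsets.

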